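Index, pin and refill the punch carousel

ROBOT

A 7-joint arm with a two-finger parallel gripper is mounted at the origin on the work surface. World frame = base frame: x ahead of the robot, y to its left, z up, the work surface at z = 0. Lengths are in m, angles in rad, forces in N, time in s.
With the tool pointing down it reaches from about 0.35 to 0.9 m from the base axis. Payload 8.1 kg.
Tool frame: the origin (TCP) lies on the centre line of the jaws, within the pads' length; the fingertips stand 11 mm ahead of it and the grasp point (between the pads) lies 8 mm behind it; z points along the fingers, x is the direction in which the jaws open and shut, and the axes are right-handed (so a half turn about z gives the same grasp; the last joint's range is limited). The gripper opens to 92 mm and grips with 3 to 60 N. Pads are 19 mm wide; open, the fingers measure 130 mm over their backs; the gripper's body (75 mm by 190 mm) begins 47 mm behind the grasp point.
Start: joints at [-1.398, 0.434, 0.025, 1.573, -0.012, 1.134, -0.075], TCP at [0.17, 0.601, 0.238] pointing down, gripper open.
Joint ranges: [-2.62, 2.62], [-0.44, 2.09], [-1.27, 1.32], [0.08, 2.57], [-1.32, 4.46], [0.12, 2], [-2.74, 2.74]. Speed limits (rad/s): [2.22, 2.22, 3.01, 3.01, 3.14, 3.14, 3.14].

INTERFACE

Orientations are given as a rotation vector (axis times angle).
In Python, from cell import observe, eyes, ticket, finder gives the robot as it stands.
- The arm moves only by the tool arm_command, never from a script. Its argument "plan" is a list of rows, each an object with "translation": the shift along the tool's x, y, z scaled (see below), a list of three; "turn": the turn, a rotation vector about the tool's x, y, z scaled (see below), a list of three; "hand": the opening, from 0 (shut) to 1 (fully open). In form: [{"translation": [x, y, z], "turn": [wx, wy, wz], "hand": hand}, ...]. A call has 1 to 20 rows; each row is the pose to reach, as a shift and turn from the pose commanded when the call began, along the tool's axes at that moment; what a row does not reach only later rows make up. The controller multiplies each number of a shift by 120 mm and each number of a turn by pi/2 rad. A row lasts 1/8 s, in which the tool goes at most 62.5 mm and 10.7 degrees, less where a joint would pass 70% of its speed; a pose out of reach is approached as far as the arm can. A call with a number of a shift or a turn outside -1 to 1 is refused whole. A call with a gripper value outside its range is refused whole. The fingers move at their own pace and stop on an object; "squeeze" is the grip in N (left out, the last holds). Time passes only in rows, so rows that repeat a pose let the fingers close. It gives the time, the measured TCP pose, the force and the opening at its end, in the units of the state.
- observe(): the state, without advancing time (a new reading comes with each control period).
- eyes.get_image(name): name is "scene" or "side" or "wrist"; returns (picture, depth): 480x640x3 uint8, blue, green, red; 480x640 float32, m along the optical axis (not along the pixel's ray), 0 where there is no reading.
- eyes.calibration(name): a dict with "K" (3x3 intrinsics, pixels), "origin" and "attitude" of the camera in the world. Camera axes: x right, y down, z forward; pixel columns grow to the right and rows downward; lengths in m; the calibration is good to about 2 mm. A picture is of the moment at which its call begins: read the wrist's pose just before it. calibration takes no time and is no camera call; for the wrist camera it gives the pose at the moment of the call.
- ticket.sign_off(): hands the job in, once; it reports no verdict.
Trained networks look in the newest picture that a camera, given by its name, has taken for a name from the list of things; names that differ only in an ending like _2 or _b are one class to them, and where a whole thing is asked for, a point or a joint stands for the part that bears it (a point fixed in the world has none). Each returns a list of dicts, best first, with "score" (0 to 1); they miss things now and then, are a little off and sometimes report something else, mostly with a low value. They report only what shows in the picture. A call takes as long as a camera call.
- finder.boxes_of(camera, name): "rect" ([left, top, right, bottom] in pixels, round what is visible of it).
The state is a dict: "clock": time; "joints": joint angles; "dq": joint speeds; "joint_efforts": joint torques, N m; "position": TCP position; "ee_rot": TCP orientation; "force": force on the tool from outside, world axes, zero at the start; "ft_torque": the same for the moment, N m; "width": opening from 0.0 (shut) to 1.0 (fully open).
Only numpy, scipy, OpenCV 4.12 (cv2) and the standard library are available. Lean on these libraries where they do the work, as an engineer would, in place of code of your own. Each camera call takes 0.05 s, during which the arm holds its last target. There are 200 camera calls.

TASK

Spin the punch carousel's turret until its index bushing is over the hole in the base plate and push the index pin through, fully home, so that the turret is locked before you load it. Then fill every empty cup with one spare die from the cutting mat, upright and right down on the cup's floor, never lifting out the dies already in their cups, and without pushing the hammer, awl, bottle or bowl about.

Things in the scene. Friction and masses are not known exactly. Their poses are not given: they have to be found in the camera images.
- base_hole (a point): mouth of the only hole in the fixed grey base plate (190 x 190 x 22 mm, centred on the turret axis), in its top face, 65 mm from the axis: 13.5 mm wide, 20 mm deep, blind. A small steel block (10 x 16 x 12 mm high) on the plate just outside it, 89 mm from the axis, points to it; cups may hide the hole
- hub (a point): centre of the turret's steel grip bar, on the turret axis, 77 mm above the table. The bar is 16 mm thick, 44 mm long, 26 mm high (top 90 mm above the table), on a 26 mm post; its length lies across the line from the axis to the index bushing, which is this point's x axis (bushing at -x). The turret turns freely either way (friction 0.04 N m) and stays put
- index_mouth (a point): centre of the top of the turret's index bushing, a narrow steel tube (outside 23 mm, bore 13 mm, open at both ends), 65 mm from the axis; its top is 54 mm above the table. The base plate lies 2 mm below its lower end
- pocket0 (a point): centre of the mouth of round aluminium cup 0 on the turret (outside 39 mm, bore 32 mm, 20 mm deep, flat floor), 65 mm from the axis, 60 degrees counter-clockwise from the index bushing; its rim is 48 mm above the table. A die stands out 20 mm above it
- pocket1 (a point): centre of the mouth of round aluminium cup 1 on the turret (outside 39 mm, bore 32 mm, 20 mm deep, flat floor), 65 mm from the axis, 120 degrees counter-clockwise from the index bushing; its rim is 48 mm above the table. A die stands out 20 mm above it
- pocket2 (a point): centre of the mouth of round aluminium cup 2 on the turret (outside 39 mm, bore 32 mm, 20 mm deep, flat floor), 65 mm from the axis, 180 degrees counter-clockwise from the index bushing; its rim is 48 mm above the table. A die stands out 20 mm above it
- pocket3 (a point): centre of the mouth of round aluminium cup 3 on the turret (outside 39 mm, bore 32 mm, 20 mm deep, flat floor), 65 mm from the axis, 240 degrees counter-clockwise from the index bushing; its rim is 48 mm above the table. A die stands out 20 mm above it
- pocket4 (a point): centre of the mouth of round aluminium cup 4 on the turret (outside 39 mm, bore 32 mm, 20 mm deep, flat floor), 65 mm from the axis, 300 degrees counter-clockwise from the index bushing; its rim is 48 mm above the table. A die stands out 20 mm above it
- seated0: steel setting die, plain upright cylinder 28 mm in diameter and 40 mm tall, 160 g, foot chamfered 1.5 mm; origin at the centre of its underside, z up; stands in cup 0 from the start (absent in most starts: that cup is then empty)
- seated1: steel setting die, plain upright cylinder 28 mm in diameter and 40 mm tall, 160 g, foot chamfered 1.5 mm; origin at the centre of its underside, z up; stands in cup 1 from the start (absent in most starts: that cup is then empty)
- seated2: steel setting die, plain upright cylinder 28 mm in diameter and 40 mm tall, 160 g, foot chamfered 1.5 mm; origin at the centre of its underside, z up; stands in cup 2 from the start (absent in most starts: that cup is then empty)
- seated3: steel setting die, plain upright cylinder 28 mm in diameter and 40 mm tall, 160 g, foot chamfered 1.5 mm; origin at the centre of its underside, z up; stands in cup 3 from the start (absent in most starts: that cup is then empty)
- seated4: steel setting die, plain upright cylinder 28 mm in diameter and 40 mm tall, 160 g, foot chamfered 1.5 mm; origin at the centre of its underside, z up; stands in cup 4 from the start (absent in most starts: that cup is then empty)
- spare0: steel setting die, plain upright cylinder 28 mm in diameter and 40 mm tall, 160 g, foot chamfered 1.5 mm; origin at the centre of its underside, z up; a spare (one may be absent) that stands loose on the fixed green cutting mat (240 x 200 x 3 mm)
- spare1: steel setting die, plain upright cylinder 28 mm in diameter and 40 mm tall, 160 g, foot chamfered 1.5 mm; origin at the centre of its underside, z up; a spare (one may be absent) that stands loose on the fixed green cutting mat (240 x 200 x 3 mm)
- spare2: steel setting die, plain upright cylinder 28 mm in diameter and 40 mm tall, 160 g, foot chamfered 1.5 mm; origin at the centre of its underside, z up; a spare (one may be absent) that stands loose on the fixed green cutting mat (240 x 200 x 3 mm)
- spare3: steel setting die, plain upright cylinder 28 mm in diameter and 40 mm tall, 160 g, foot chamfered 1.5 mm; origin at the centre of its underside, z up; a spare (one may be absent) that stands loose on the fixed green cutting mat (240 x 200 x 3 mm)
- spare4: steel setting die, plain upright cylinder 28 mm in diameter and 40 mm tall, 160 g, foot chamfered 1.5 mm; origin at the centre of its underside, z up; a spare (one may be absent) that stands loose on the fixed green cutting mat (240 x 200 x 3 mm)
- spare5: steel setting die, plain upright cylinder 28 mm in diameter and 40 mm tall, 160 g, foot chamfered 1.5 mm; origin at the centre of its underside, z up; a spare (one may be absent) that stands loose on the fixed green cutting mat (240 x 200 x 3 mm)
- pin: index pin: steel shaft 10 mm in diameter, 50 mm long, lowest 8 mm tapered to 4 mm, under a dark cylindrical head 22 mm in diameter, 26 mm tall; 70 g. Origin at the shaft's tip, z up to the head. At the start upright in a fixed wooden block (75 x 85 x 50 mm high), head's underside 55 mm above the table. Home: head rests on the index bushing, tip 18 mm deep in the base plate
- mallet: loose bystander: hammer lying flat beyond the carousel; origin under it
- awl: loose bystander: screwdriver-like awl lying near the mat; origin under it
- dye: loose bystander: black bottle, 48 mm in diameter, 120 mm tall, upright; origin under it
- dish: loose bystander: orange bowl, 100 mm across, 35 mm high; origin under it

How it is judged:
By the outcome, as a careful person would: the job done as asked, in the order asked, and still so for the second after the job is handed in, with the robot touching nothing.
Of seated0, seated1, seated2, seated3, seated4 only 1 to 2 are there at a start; the rules pass over those that are not, and their reading is None.
Of spare0, spare1, spare2, spare3, spare4, spare5 only 5 to 6 are there at a start; the rules pass over those that are not, and their reading is None.
At some moment in a run one of spare0, spare1, spare2, spare3, spare4, spare5 may be knocked a few centimetres aside while the robot is not near it.
It also fails if it takes over 210 s, if anything falls off the work surface, if the arm or the gripper's body presses on something with over 40 N, if the wrist force passes 120 N, or if a joint passes its speed limit or range.

## Working session

There is one attempt and no reset: what is moved stays moved. The work goes in short steps, Python scripts to look and compute and a tool call to move; the robot and the scene stay as the last step left them, time stands still between calls to the robot, and variables do not carry over. Pictures are saved under pics/ and viewed, about 12 in all and at most 16, crops included, and the job is handed in when it is done.

Besides the shell and the picture viewer there is one more tool, called as name(argument=value, ...) on one line, values as JSON. arm_command: Moves the arm, as the interface text tells. Its arguments: {"type":"object","properties":{"plan":{"type":"array","items":{"type":"object","properties":{"translation":{"type":"array","items":{"type":"number"}},"turn":{"type":"array","items":{"type":"number"}},"hand":{"type":"number"}}}},"squeeze":{"type":"number"}},"required":["plan"]}

```bash
ls; mkdir -p pics
cat > h.py <<'E'
import numpy as np, cv2
from scipy.spatial.transform import Rotation as R
from cell import observe, eyes, ticket, finder
def att(c):
    a=np.array(c["attitude"],float)
    return a if a.shape==(3,3) else R.from_rotvec(a).as_matrix()
def snap(n):
    c=eyes.calibration(n); im,d=eyes.get_image(n); return np.array(im),np.array(d),c
def cloud(d,c):
    K=np.array(c["K"]); v,u=np.mgrid[:480,:640]
    p=np.stack([(u-K[0,2])/K[0,0]*d,(v-K[1,2])/K[1,1]*d,d],-1)
    return p@att(c).T+np.array(c["origin"])
E
python3 - <<'E'
from h import *
s=observe(); print(s)
for n in ["scene","side","wrist"]:
    im,d,c=snap(n); print(n,c); cv2.imwrite(f"pics/{n}0.png",im); np.savez(f"{n}0.npz",im=im,d=d,P=cloud(d,c))
E
```

```text
pics
{'clock': 0.0, 'joints': array([-1.39759026,  0.43523237,  0.02500352,  1.5740888 , -0.01159633,
        1.13393592, -0.07508958]), 'dq': array([ 0.00077885,  0.00100412,  0.00071258, -0.00035001, -0.00077058,
        0.00117847, -0.00121097]), 'joint_efforts': array([-9.93828835e-04, -6.67842221e+01,  9.84621719e-01, -3.14453638e+01,
       -6.04641368e-02,  4.30758926e-02,  1.74804127e-04]), 'position': array([0.17014419, 0.60090862, 0.23694266]), 'ee_rot': array([ 2.50498023e+00,  1.89424671e+00, -1.74615256e-03]), 'force': array([-0.32373978, -0.0820535 , -0.0677729 ]), 'ft_torque': array([-0.00591485,  0.01823007, -0.03858154]), 'width': 1.0000113846758893}
scene {'K': array([[455.00465936,   0.        , 316.4522979 ],
       [  0.        , 455.00465936, 244.82325454],
       [  0.        ,   0.        ,   1.        ]]), 'origin': array([1.33204088, 0.34287305, 0.62692171]), 'attitude': array([-1.29737474, -1.96407522,  1.06867262])}
side {'K': array([[527.3845939 ,   0.        , 314.8496537 ],
       [  0.        , 527.3845939 , 238.21755359],
       [  0.        ,   0.        ,   1.        ]]), 'origin': array([-0.00799924, -0.74284576,  0.82421496]), 'attitude': array([-2.12242497,  0.74797932, -0.35057945])}
wrist {'K': array([[367.0900404 ,   0.        , 318.31945298],
       [  0.        , 367.0900404 , 237.95738691],
       [  0.        ,   0.        ,   1.        ]]), 'origin': array([0.1064217 , 0.61973328, 0.38393767]), 'attitude': array([2.34034287, 1.77028577, 0.21873885])}
```

View pics/scene0.png

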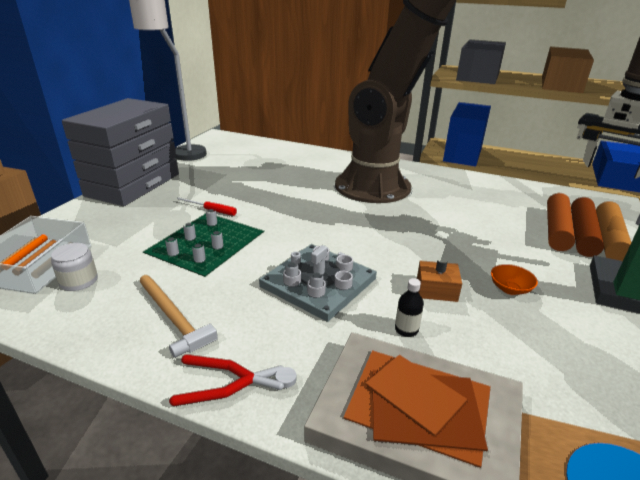

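View pics/side0.png

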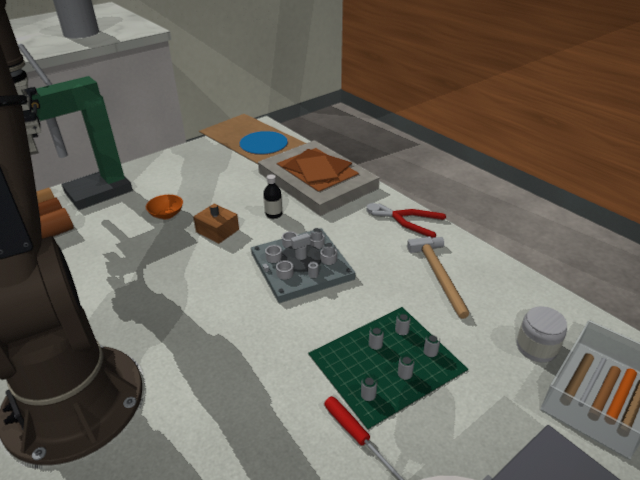

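The scene view shows the carousel at (318,275), the pin block at (440,280), bottle (409,310), bowl (513,280), and mat with 5 spares near (200,240). The side view shows the same, with the carousel at (302,262) and the mat at (388,365). Next I'll measure rough positions.

Run:
```python
from h import *
for n,pts in [("scene",dict(hub=(318,253),pin=(442,264),bottle=(409,285),bowl=(513,280),block=(440,270),d1=(211,212),d2=(189,226),d3=(217,235),d4=(172,240),d5=(198,248),plateN=(328,313),plateW=(261,279),plateE=(376,270),hammer=(195,341))),
 ("side",dict(hub=(300,240),pin=(214,208),bottle=(272,180),bowl=(165,205),d1=(369,381),d2=(405,359),d3=(376,331),d4=(431,338),d5=(402,317),pl1=(253,248),pl2=(277,298),pl3=(354,273),pl4=(325,233)))]:
    z=np.load(n+"0.npz");P=z["P"]
    for k,(u,v) in pts.items(): print(n,k,P[v,u].round(3))
# top-down map of carousel from both clouds
z=[np.load(n+"0.npz") for n in("scene","side")]
P=np.concatenate([a["P"].reshape(-1,3) for a in z]);C=np.concatenate([a["im"].reshape(-1,3) for a in z])
m=(P[:,2]>0.015)&(P[:,2]<.2)&(P[:,0]>.2)&(P[:,0]<1)&(abs(P[:,1])<.6)
img=np.zeros((600,800),np.uint8)
q=P[m]; o=np.argsort(q[:,2]);q=q[o]
u=(400-q[:,1]/.0015).astype(int);v=(600-(q[:,0]-.15)/.0015).astype(int)
k=(u>=0)&(u<800)&(v>=0)&(v<600)
img[v[k],u[k]]=np.clip(q[k,2]/.13*255,30,255)
cv2.imwrite("pics/map.png",cv2.applyColorMap(img,cv2.COLORMAP_JET))
```

```text
scene hub [0.57  0.041 0.09 ]
scene pin [0.483 0.292 0.076]
scene bottle [0.64  0.251 0.117]
scene bowl [1.332 0.343 0.627]
scene block [0.483 0.291 0.06 ]
scene d1 [ 0.372 -0.373  0.002]
scene d2 [ 0.527 -0.33   0.046]
scene d3 [ 0.531 -0.245  0.043]
scene d4 [ 0.599 -0.328  0.046]
scene d5 [ 0.602 -0.251  0.045]
scene plateN [0.672 0.105 0.024]
scene plateW [ 0.624 -0.073  0.023]
scene plateE [0.457 0.145 0.002]
scene hammer [ 0.843 -0.092  0.023]
side hub [0.551 0.031 0.085]
side pin [0.467 0.278 0.08 ]
side bottle [0.626 0.248 0.114]
side bowl [0.412 0.468 0.014]
side d1 [ 0.429 -0.332  0.043]
side d2 [ 0.515 -0.338  0.042]
side d3 [ 0.52  -0.255  0.044]
side d4 [ 0.589 -0.336  0.046]
side d5 [ 0.587 -0.26   0.044]
side pl1 [0.488 0.14  0.026]
side pl2 [ 0.438 -0.03   0.016]
side pl3 [ 0.619 -0.08   0.022]
side pl4 [0.682 0.102 0.001]
```

View pics/map.png

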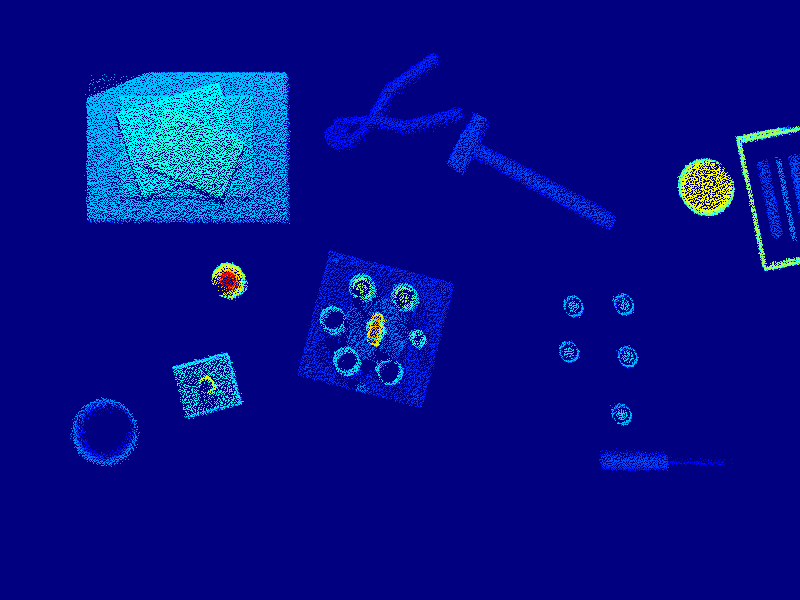

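The map gives a hub near (0.557, 0.036), with the bushing at about 258° and the pointer block at about 166°. The two cups at the upper side look filled, and there are five spares. I'll move the wrist camera over the carousel.

```bash
cat >> h.py <<'E'
def pose():
    s=observe(); Rm=R.from_rotvec(s["ee_rot"]).as_matrix()
    return np.array(s["position"]),Rm,s
def go(*targets, start=None):
    """targets: (x,y,z,yawdeg); print scaled shift/turn for each leg, split where needed"""
    p,Rm,s=pose(); out=[]
    print("clk",round(s["clock"],2),"pos",p.round(4),"yaw",round(np.degrees(np.arctan2(Rm[1,0],Rm[0,0])),1),"F",np.round(s["force"],1),"w",round(s["width"],3))
    for x,y,z,yaw in targets:
        t=np.array([x,y,z]); a=np.radians(yaw)
        Rt=np.array([[np.cos(a),np.sin(a),0],[np.sin(a),-np.cos(a),0],[0,0,-1]])
        while True:
            sh=Rm.T@(t-p)/.12; tn=R.from_matrix(Rm.T@Rt).as_rotvec()/(np.pi/2)
            f=min(1,.98/max(abs(sh).max(),1e-9),.98/max(abs(tn).max(),1e-9))
            print("T",(sh*f).round(3),"turn",(tn*f).round(3),"rows>=",int(np.ceil(max(np.linalg.norm(sh*f)*.12/.0625,np.linalg.norm(tn*f)*90/10.7))))
            if f==1: break
            p=p+Rm@(sh*f*.12); Rm=Rm@R.from_rotvec(tn*f*np.pi/2).as_matrix()
        p,Rm=t,Rt
E
python3 - <<'E'
from h import *
c=eyes.calibration("wrist"); p,Rm,s=pose()
print("cam in tool",(Rm.T@(np.array(c["origin"])-p)).round(4)); print((Rm.T@att(c)).round(3))
go((.55,.036,.26,78))
E
```

```text
cam in tool [ 0.0005 -0.0664 -0.1469]
[[ 1.     0.    -0.   ]
 [ 0.     0.969  0.246]
 [ 0.    -0.246  0.969]]
clk 0.15 pos [0.1701 0.601  0.2372] yaw 74.2 F [ 0.7  0.5 -0.8] w 0.999
T [-0.831  0.98  -0.042] turn [ 0.    0.   -0.01] rows>= 3
T [-0.856  0.98  -0.043] turn [ 0.    0.   -0.01] rows>= 3
T [-0.883  0.98  -0.044] turn [ 0.    0.   -0.01] rows>= 3
T [-0.911  0.98  -0.045] turn [ 0.    0.   -0.01] rows>= 3
T [-0.298  0.311 -0.014] turn [ 0.     0.    -0.003] rows>= 1
```

arm_command(plan=[{"translation": [-0.84,0.98,-0.04],"turn": [0,0,-0.01],"hand": 0.5},{"translation": [-0.84,0.98,-0.04],"turn": [0,0,-0.01],"hand": 0.5},{"translation": [-0.84,0.98,-0.04],"turn": [0,0,-0.01],"hand": 0.5}])

```text
clock: 0.52
position: [0.2582, 0.4691, 0.2425]
ee_rot: [2.493, 1.909, -0.0]
force: [0.3, 0.5, 0.3]
width: 0.722
```

arm_command(plan=[{"translation": [-0.86,0.98,-0.04],"turn": [0,0,-0.01],"hand": 0.5},{"translation": [-0.86,0.98,-0.04],"turn": [0,0,-0.01],"hand": 0.5},{"translation": [-0.86,0.98,-0.04],"turn": [0,0,-0.01],"hand": 0.5}])

```text
clock: 0.9
position: [0.3448, 0.339, 0.2474]
ee_rot: [2.479, 1.929, -0.0]
force: [1.3, 0.1, 0.9]
width: 0.506
```

arm_command(plan=[{"translation": [-0.88,0.98,-0.04],"turn": [0,0,-0.01],"hand": 0.5},{"translation": [-0.88,0.98,-0.04],"turn": [0,0,-0.01],"hand": 0.5},{"translation": [-0.88,0.98,-0.04],"turn": [0,0,-0.01],"hand": 0.5}])

```text
clock: 1.27
position: [0.4331, 0.2081, 0.2523]
ee_rot: [2.464, 1.948, 0.0]
force: [0.2, 1.2, -0.4]
width: 0.505
```

arm_command(plan=[{"translation": [-0.91,0.98,-0.04],"turn": [0,0,-0.01],"hand": 0.5},{"translation": [-0.91,0.98,-0.04],"turn": [0,0,-0.01],"hand": 0.5},{"translation": [-0.91,0.98,-0.04],"turn": [0,0,-0.01],"hand": 0.5}])

```text
clock: 1.65
position: [0.5226, 0.075, 0.257]
ee_rot: [2.448, 1.968, -0.0]
force: [0.8, 0.1, -0.2]
width: 0.502
```

arm_command(plan=[{"translation": [-0.3,0.31,-0.01],"turn": [0,0,0],"hand": 0.5},{"translation": [-0.3,0.31,-0.01],"turn": [0,0,0],"hand": 0.5},{"translation": [-0.3,0.31,-0.01],"turn": [0,0,0],"hand": 0.5},{"translation": [-0.3,0.31,-0.01],"turn": [0,0,0],"hand": 0.5}])

```text
clock: 2.15
position: [0.5495, 0.0367, 0.258]
ee_rot: [-2.442, -1.975, 0.0]
force: [-0.2, 0.2, -0.0]
width: 0.5
```

```bash
cat >> h.py <<'E'
def look(name):
    im,d,c=snap("wrist"); cv2.imwrite(f"pics/{name}.png",im); P=cloud(d,c); np.savez(name+".npz",im=im,d=d,P=P); return im,d,P
E
python3 - <<'E'
from h import *
go()
im,d,P=look("w1")
q=P[d>0]
bar=q[(q[:,2]>.084)&(q[:,2]<.096)&(np.hypot(q[:,0]-.557,q[:,1]-.036)<.05)]
r=cv2.minAreaRect((bar[:,:2]*1000).astype(np.float32)); print("bar",r,bar[:,2].mean(), len(bar), bar[:,:2].mean(0))
E
```

```text
clk 2.15 pos [0.5495 0.0367 0.258 ] yaw 77.9 F [-0.2  0.2 -0. ] w 0.5
bar ((555.3168334960938, 38.06795883178711), (15.277779579162598, 44.01232147216797), 77.6888198852539) 0.08927163875115757 861 [0.55436866 0.03817556]
```

View pics/w1.png

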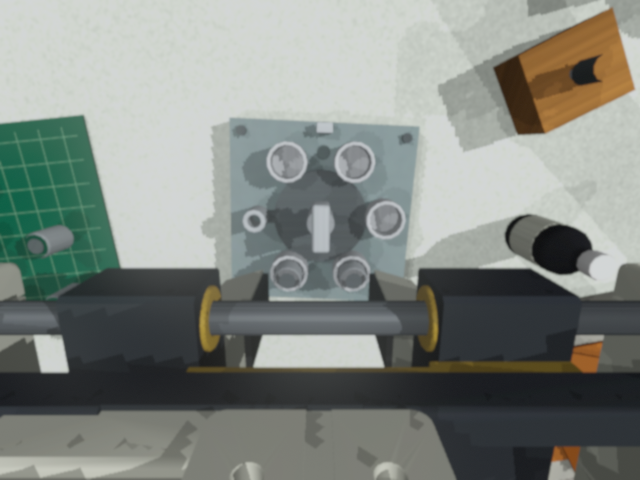

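The wrist view shows the bar at (321,228), the bushing at (255,221), the pointer at (325,127) with the hole at (323,152), and five cups. I'll measure each from depth.

Run:
```python
from h import *
z=np.load("w1.npz");P=z["P"];d=z["d"];c=np.array([.5553,.0381])
for n,(u,v) in dict(bush=(255,221),c01=(290,272),c1=(352,272),c2=(385,220),c3=(354,161),c4=(288,162),ptr=(325,127),hole=(323,152)).items():
    w=P[v-6:v+7,u-6:u+7].reshape(-1,3); w=w[w[:,2]<.2]; m=np.median(w,0)
    e=m[:2]-c; print(n,m.round(4),"r",np.hypot(*e).round(4),"ang",np.degrees(np.arctan2(e[1],e[0])).round(1), w[:,2].min().round(3),w[:,2].max().round(3))
q=P[d>0]
def ring(cx,cy,zl,zh,rr):
    k=q[(q[:,2]>zl)&(q[:,2]<zh)&(np.hypot(q[:,0]-cx,q[:,1]-cy)<rr)]
    (x,y),r=cv2.minEnclosingCircle((k[:,:2]*1000).astype(np.float32)); e=np.array([x,y])-c*1000
    print("circ",x,y,r,len(k),"R",np.hypot(*e).round(1),"ang",np.degrees(np.arctan2(e[1],e[0])).round(1))
for a,zl,zh,rr in [(258,.051,.058,.016),(78,.045,.052,.026),(138,.045,.052,.026),(198,.045,.052,.026)]:
    ring(c[0]+.065*np.cos(np.radians(a)),c[1]+.065*np.sin(np.radians(a)),zl,zh,rr)
k=q[(q[:,2]>.031)&(q[:,2]<.037)&(np.hypot(q[:,0]-c[0]+.087,q[:,1]-c[1]-.021)<.015)]
if len(k): print("ptr",cv2.minAreaRect((k[:,:2]*1000).astype(np.float32)),len(k))
k=q[(q[:,2]>.019)&(q[:,2]<.026)&(np.hypot(*(q[:,:2]-c).T)<.15)]
print("plate",cv2.minAreaRect((k[:,:2]*1000).astype(np.float32)))
m=cv2.imread("pics/w1.png")[100:320,200:440]; cv2.imwrite("pics/w1c.png",cv2.resize(m,None,fx=2.5,fy=2.5,interpolation=cv2.INTER_CUBIC))
```

```text
bush [ 0.545  -0.0288  0.0404] r 0.0677 ang -98.7 0.021 0.055
c01 [ 0.5999 -0.0031  0.0651] r 0.0607 ang -42.7 0.026 0.07
c1 [0.6127 0.0583 0.0658] r 0.0608 ang 19.4 0.026 0.07
c2 [0.5738 0.1036 0.0277] r 0.068 ang 74.2 0.025 0.029
c3 [0.5073 0.083  0.0278] r 0.0657 ang 136.9 0.026 0.03
c4 [0.4945 0.0178 0.0277] r 0.0641 ang -161.6 0.026 0.03
ptr [0.4694 0.061  0.0336] r 0.0889 ang 165.1 -0.002 0.036
hole [0.4927 0.0546 0.0022] r 0.0647 ang 165.3 -0.0 0.023
circ 541.050048828125 -25.161861419677734 11.33405876159668 288 R 64.8 ang -102.7
circ 568.5977783203125 101.48561096191406 19.428268432617188 392 R 64.8 ang 78.2
circ 507.0592346191406 81.66756439208984 19.393024444580078 439 R 65.0 ang 137.9
circ 493.1242370605469 18.256183624267578 19.351449966430664 438 R 65.3 ang -162.3
ptr ((468.9001770019531, 60.67344665527344), (14.609858512878418, 10.231240272521973), 77.69561004638672) 170
plate ((555.2982177734375, 37.925750732421875), (190.6964874267578, 190.641845703125), 75.29473114013672)
```

View pics/w1c.png

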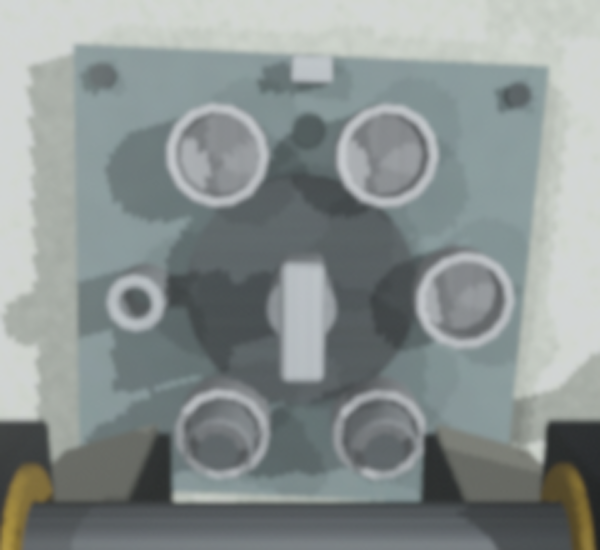

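Run:
```python
from h import *
go((.5553,.038,.12,77.8),(.5553,.038,.080,77.8))
```

```text
clk 2.2 pos [0.5496 0.0367 0.2581] yaw 77.9 F [ 0.  -0.2  0.5] w 0.496
T [0.017 0.038 0.98 ] turn [-0.    -0.     0.001] rows>= 2
T [0.003 0.007 0.171] turn [-0. -0.  0.] rows>= 1
T [0.    0.    0.333] turn [0. 0. 0.] rows>= 1
```

arm_command(plan=[{"translation": [0.02,0.045,0.5],"turn": [0,0,0],"hand": 0.5},{"translation": [0.02,0.045,0.97],"turn": [0,0,0],"hand": 0.5},{"translation": [0.02,0.045,0.97],"turn": [0,0,0],"hand": 0.5}])

```text
clock: 2.58
position: [0.5526, 0.0373, 0.1387]
ee_rot: [-2.44, -1.972, 0.011]
force: [0.4, 0.4, 1.5]
width: 0.5
```

arm_command(plan=[{"translation": [0,0,0.3],"turn": [0,0,0],"hand": 0.5},{"translation": [0,0,0.515],"turn": [0,0,0],"hand": 0.5},{"translation": [0,0,0.515],"turn": [0,0,0],"hand": 0.5},{"translation": [0,0,0.515],"turn": [0,0,0],"hand": 0.0},{"translation": [0,0,0.515],"turn": [0,0,0],"hand": 0.0},{"translation": [0,0,0.515],"turn": [0,0,0],"hand": 0.0},{"translation": [0,0,0.515],"turn": [0,0,0],"hand": 0.0}], squeeze=25)

```text
clock: 3.45
position: [0.5564, 0.0371, 0.0807]
ee_rot: [2.445, 1.973, 0.002]
force: [-1.2, 2.4, 6.0]
width: 0.17
```

Run:
```python
from h import *
go((.5553,.038,.080,-14.7))
```

```text
clk 3.45 pos [0.5564 0.0371 0.0807] yaw 77.8 F [-1.2  2.4  6. ] w 0.17
T [ 0.005 -0.01   0.005] turn [-0.    -0.001  0.98 ] rows>= 9
T [-0. -0.  0.] turn [-0.    -0.     0.048] rows>= 1
```

arm_command(plan=[{"translation": [0,-0.005,0],"turn": [0,0,0.1],"hand": 0},{"translation": [0,-0.005,0],"turn": [0,0,0.2],"hand": 0},{"translation": [0,-0.005,0],"turn": [0,0,0.3],"hand": 0},{"translation": [0,-0.005,0],"turn": [0,0,0.4],"hand": 0},{"translation": [0,-0.005,0],"turn": [0,0,0.5],"hand": 0},{"translation": [0,-0.005,0],"turn": [0,0,0.5],"hand": 0}])

```text
clock: 4.2
position: [0.5564, 0.0371, 0.0807]
ee_rot: [3.014, 0.884, 0.003]
force: [1.2, 1.0, 6.0]
width: 0.17
```

Run:
```python
from h import *
go((.5558,.0376,.080,-14.7))
```

```text
clk 4.2 pos [0.5564 0.0371 0.0807] yaw 32.7 F [1.2 1.  6. ] w 0.17
T [-0.002 -0.006  0.006] turn [ 0.    -0.001  0.527] rows>= 5
```

arm_command(plan=[{"translation": [0,-0.003,0],"turn": [0,0,0.1],"hand": 0},{"translation": [0,-0.003,0],"turn": [0,0,0.2],"hand": 0},{"translation": [0,-0.003,0],"turn": [0,0,0.3],"hand": 0},{"translation": [0,-0.003,0],"turn": [0,0,0.4],"hand": 0},{"translation": [0,-0.003,0],"turn": [0,0,0.5],"hand": 0},{"translation": [0,-0.003,0],"turn": [0,0,0.527],"hand": 0},{"translation": [0,-0.003,0],"turn": [0,0,0.527],"hand": 0},{"translation": [0,-0.003,0],"turn": [0,0,0.527],"hand": 0}])

```text
clock: 5.2
position: [0.5563, 0.0371, 0.0807]
ee_rot: [-3.116, 0.399, -0.004]
force: [1.1, 0.1, 4.9]
width: 0.174
```

Run:
```python
from h import *
go()
go((.5553,.038,.25,-14.7))
```

```text
clk 5.2 pos [0.5563 0.0371 0.0807] yaw -14.6 F [1.1 0.1 4.9] w 0.174
clk 5.2 pos [0.5563 0.0371 0.0807] yaw -14.6 F [1.1 0.1 4.9] w 0.174
T [-0.005 -0.004 -0.98 ] turn [-0.    -0.001  0.001] rows>= 2
T [-0.003 -0.002 -0.431] turn [-0. -0.  0.] rows>= 1
```

arm_command(plan=[{"translation": [0,0,0],"turn": [0,0,0],"hand": 0.5},{"translation": [0,0,0],"turn": [0,0,0],"hand": 0.5},{"translation": [0,0,0],"turn": [0,0,0],"hand": 0.5},{"translation": [0,0,-0.5],"turn": [0,0,0],"hand": 0.5},{"translation": [0,0,-0.98],"turn": [0,0,0],"hand": 0.5}])

```text
clock: 5.82
position: [0.5545, 0.0368, 0.1985]
ee_rot: [3.115, -0.401, -0.002]
force: [0.0, 0.3, -0.2]
width: 0.5
```

arm_command(plan=[{"translation": [0,0,-0.43],"turn": [0,0,0],"hand": 0.5},{"translation": [0,0,-0.43],"turn": [0,0,0],"hand": 0.5},{"translation": [0,0,-0.43],"turn": [0,0,0],"hand": 0.5}])

```text
clock: 6.2
position: [0.5546, 0.0373, 0.2486]
ee_rot: [-3.116, 0.4, 0.001]
force: [0.5, 0.2, -0.0]
width: 0.503
```

```bash
cat >> h.py <<'E'
def circ(q,cx,cy,zl,zh,rr):
    k=q[(q[:,2]>zl)&(q[:,2]<zh)&(np.hypot(q[:,0]-cx,q[:,1]-cy)<rr)]
    if len(k)<10: return None
    (x,y),r=cv2.minEnclosingCircle((k[:,:2]*1000).astype(np.float32)); return np.array([x,y,r]).round(1),len(k),k.mean(0).round(4)
A=np.array([.5553,.038])
E
python3 - <<'E'
from h import *
go()
im,d,P=look("w2"); q=P[d>0]
print("pin w1:",[circ(np.load("w1.npz")["P"].reshape(-1,3),.475,.285,.076,.086,.03)])
print("pin w2:",circ(q,.475,.285,.076,.086,.03))
for n,a,zl,zh,rr in [("bush",165.3,.051,.058,.016),("c2",345.3,.045,.052,.026),("c3",45.3,.045,.052,.026),("c4",105.3,.045,.052,.026)]:
    r=circ(q,A[0]+.065*np.cos(np.radians(a)),A[1]+.065*np.sin(np.radians(a)),zl,zh,rr)
    if r: e=r[0][:2]-A*1000; print(n,r[:2],"R",np.hypot(*e).round(1),"ang",np.degrees(np.arctan2(e[1],e[0])).round(1),"want",a)
k=q[(q[:,2]>.031)&(q[:,2]<.037)&(np.hypot(q[:,0]-.469,q[:,1]-.0607)<.013)]
if len(k): print("ptr",cv2.minAreaRect((k[:,:2]*1000).astype(np.float32)),len(k))
k=q[(q[:,2]>.084)&(q[:,2]<.096)&(np.hypot(*(q[:,:2]-A).T)<.05)]
print("bar",cv2.minAreaRect((k[:,:2]*1000).astype(np.float32)),len(k))
E
```

```text
clk 6.2 pos [0.5546 0.0373 0.2486] yaw -14.6 F [ 0.5  0.2 -0. ] w 0.503
pin w1: [(array([472.9, 290.6,  10.6]), 128, array([0.4727, 0.2851, 0.0785]))]
pin w2: None
bush (array([493.1,  54.8,  11.5]), 310) R 64.4 ang 164.9 want 165.3
c2 (array([618.5,  21.9,  19.4]), 436) R 65.2 ang -14.3 want 345.3
c3 (array([601.5,  84.5,  19.5]), 466) R 65.5 ang 45.2 want 45.3
c4 (array([538.6, 100.8,  19.3]), 461) R 65.0 ang 104.9 want 105.3
ptr ((469.8970947265625, 60.783050537109375), (15.656338691711426, 10.11717414855957), 76.97367095947266) 164
bar ((555.913330078125, 38.62713623046875), (43.07096862792969, 14.844461441040039), 75.60665893554688) 895
```

View pics/w2.png

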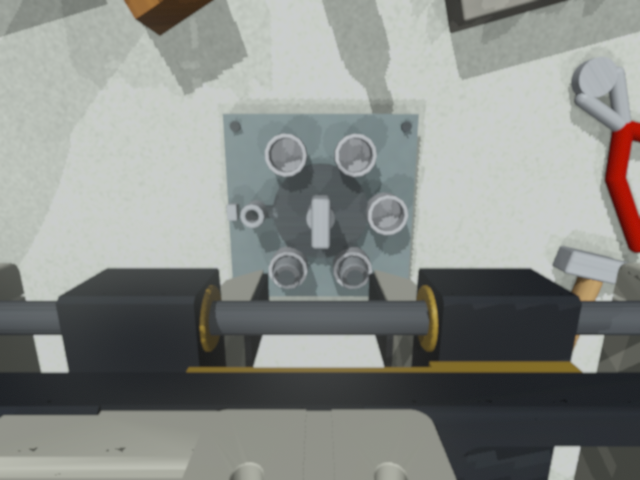

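The turret bushing at (251,215) now lines up with the pointer block at (233,213), and the angles agree to within 0.5°. Next is the pin.

Run:
```python
from h import *
go((.473,.289,.21,-14.7))
```

```text
clk 6.25 pos [0.5543 0.0373 0.2481] yaw -14.6 F [ 0.1  0.1 -0.8] w 0.498
T [-0.624 -0.98   0.168] turn [0.    0.001 0.001] rows>= 3
T [-0.56  -0.878  0.15 ] turn [0.    0.001 0.   ] rows>= 3
```

arm_command(plan=[{"translation": [-0.62,-0.98,0.17],"turn": [0,0,0],"hand": 0.5},{"translation": [-0.62,-0.98,0.17],"turn": [0,0,0],"hand": 0.5},{"translation": [-0.62,-0.98,0.17],"turn": [0,0,0],"hand": 0.5}])

```text
clock: 6.62
position: [0.51, 0.174, 0.2263]
ee_rot: [3.116, -0.39, -0.007]
force: [-0.3, -0.5, -0.7]
width: 0.497
```

arm_command(plan=[{"translation": [-0.56,-0.88,0.15],"turn": [0,0,0],"hand": 0.5},{"translation": [-0.56,-0.88,0.15],"turn": [0,0,0],"hand": 0.5},{"translation": [-0.56,-0.88,0.15],"turn": [0,0,0],"hand": 0.5},{"translation": [-0.56,-0.88,0.15],"turn": [0,0,0],"hand": 0.5},{"translation": [-0.56,-0.88,0.15],"turn": [0,0,0],"hand": 0.5}])

```text
clock: 7.25
position: [0.4752, 0.2867, 0.2107]
ee_rot: [3.115, -0.405, 0.0]
force: [0.2, -0.7, -0.6]
width: 0.499
```

Run:
```python
from h import *
im,d,P=look("w3"); q=P[d>0]
r=circ(q,.473,.289,.077,.086,.025); print(r)
x,y=r[0][:2]/1000
go((x,y,.10,-14.7),(x,y,.068,-14.7))
```

```text
(array([477.6, 300.6,   7.6]), 13, array([0.4785, 0.3018, 0.0786]))
clk 7.3 pos [0.4752 0.2869 0.2108] yaw -14.8 F [ 0.4 -0.8 -0. ] w 0.5
T [-0.01  -0.115  0.924] turn [ 0.    -0.    -0.001] rows>= 2
T [0.    0.    0.267] turn [0. 0. 0.] rows>= 1
```

View pics/w3.png

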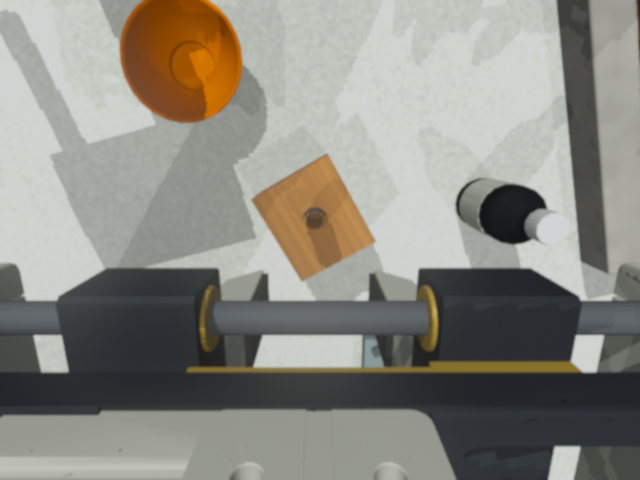

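The block is at (313,217), with a dark round feature at (315,217) about 25 px wide. I'll check its height.

Run:
```python
from h import *
z=np.load("w3.npz");P=z["P"];d=z["d"]
for v in range(200,240,4): print(v,[ (round(float(P[v,u,2])*1000) if d[v,u]>0 else None) for u in range(295,340,4)])
print(P[217,315], P[230,290])
im,dd,c=snap("scene"); cv2.imwrite("pics/s2.png",im)
PP=cloud(dd,c); cv2.imwrite("pics/s2c.png",cv2.resize(im[230:330,360:500],None,fx=4,fy=4))
```

```text
200 [50, 50, 49, 51, 49, 49, 50, 50, 49, 50, 49, 50]
204 [50, 50, 50, 49, 51, 49, 49, 50, 49, 50, 51, 49]
208 [50, 50, 50, 50, 62, 66, 61, 50, 50, 51, 50, 49]
212 [50, 49, 49, 77, 49, 50, 50, 73, 50, 50, 50, 50]
216 [51, 50, 77, 50, 5, 4, 5, 49, 50, 50, 50, 50]
220 [50, 50, 49, 39, 22, 16, 24, 50, 49, 49, 50, 50]
224 [49, 50, 51, 50, 38, 36, 40, 50, 50, 50, 49, 50]
228 [50, 49, 49, 51, 50, 51, 49, 51, 49, 50, 51, 50]
232 [51, 49, 49, 49, 50, 50, 50, 51, 51, 49, 49, 50]
236 [50, 50, 50, 49, 50, 51, 50, 50, 50, 50, 49, 51]
[0.47075144 0.28564696 0.00639015] [0.44968528 0.28833578 0.05013667]
```

View pics/s2c.png

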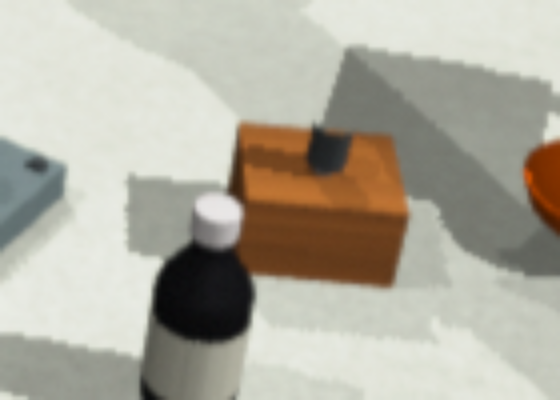

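The head is there but is rendered as an open shell: ring depths read 60–80 mm and the interior reads 5 mm. I'll fit its centre from the ring points across the views.

Run:
```python
from h import *
from scipy.optimize import least_squares
for n in ["w1","w3","scene0","side0"]:
    q=np.load(n+".npz")["P"].reshape(-1,3)
    k=q[(q[:,2]>.057)&(q[:,2]<.083)&(np.hypot(q[:,0]-.473,q[:,1]-.286)<.03)]
    f=least_squares(lambda c:np.hypot(k[:,0]-c[0],k[:,1]-c[1])-.011,[.473,.287],loss="soft_l1",f_scale=.001)
    print(n,len(k),f.x.round(4),np.sqrt(np.mean(f.fun**2)).round(4),k.min(0).round(3),k.max(0).round(3))
im=cv2.imread("pics/w3.png"); g=cv2.cvtColor(im,cv2.COLOR_BGR2HSV)[195:240,290:345]
m=(g[...,2]<85).astype(np.uint8); n,l,s,c=cv2.connectedComponentsWithStats(m)
print([(s[i],c[i]+[290,195]) for i in range(1,n) if s[i,4]>30])
z=np.load("w3.npz")["P"]; print("block hole mouth approx")
k=z.reshape(-1,3); k=k[(abs(k[:,2]-.05)<.004)&(np.hypot(k[:,0]-.473,k[:,1]-.286)<.07)]; print(cv2.minAreaRect((k[:,:2]*1000).astype(np.float32)))
```

```text
w1 552 [0.4727 0.2938] 0.0005 [0.462 0.281 0.057] [0.483 0.291 0.082]
w3 90 [0.4732 0.2933] 0.0003 [0.464 0.296 0.057] [0.484 0.305 0.081]
scene0 96 [0.4721 0.2904] 0.0012 [0.472 0.28  0.057] [0.486 0.301 0.083]
side0 67 [0.4712 0.2898] 0.0018 [0.459 0.275 0.057] [0.479 0.296 0.08 ]
[]
block hole mouth approx
((471.8451232910156, 291.18597412109375), (75.30911254882812, 85.32280731201172), 14.858926773071289)
```

Run:
```python
from h import *
go((.473,.2922,.10,-14.7),(.473,.2922,.068,-14.7))
```

```text
clk 7.35 pos [0.4751 0.2872 0.2109] yaw -14.8 F [0.4 0.1 0.2] w 0.501
T [-0.028 -0.036  0.924] turn [-0.    -0.    -0.001] rows>= 2
T [0.    0.    0.267] turn [0. 0. 0.] rows>= 1
```

arm_command(plan=[{"translation": [-0.028,-0.036,0.5],"turn": [0,0,0],"hand": 0.55},{"translation": [-0.028,-0.036,0.92],"turn": [0,0,0],"hand": 0.55},{"translation": [-0.028,-0.036,0.92],"turn": [0,0,0],"hand": 0.55},{"translation": [-0.028,-0.036,0.92],"turn": [0,0,0],"hand": 0.55}])

```text
clock: 7.85
position: [0.4737, 0.2934, 0.1021]
ee_rot: [-3.115, 0.402, -0.003]
force: [-0.7, -0.6, 1.0]
width: 0.551
```

Run:
```python
from h import *
go((.473,.2922,.069,-14.7))
```

```text
clk 7.85 pos [0.4737 0.2934 0.1021] yaw -14.7 F [-0.7 -0.6  1. ] w 0.551
T [-0.004  0.011  0.276] turn [-0.001 -0.001 -0.   ] rows>= 1
```

arm_command(plan=[{"translation": [-0.004,0.009,0.15],"turn": [0,0,0],"hand": 0.55},{"translation": [-0.004,0.009,0.275],"turn": [0,0,0],"hand": 0.55},{"translation": [-0.004,0.009,0.275],"turn": [0,0,0],"hand": 0.55},{"translation": [-0.004,0.009,0.275],"turn": [0,0,0],"hand": 0.0},{"translation": [-0.004,0.009,0.275],"turn": [0,0,0],"hand": 0.0},{"translation": [-0.004,0.009,0.275],"turn": [0,0,0],"hand": 0.0},{"translation": [-0.004,0.009,0.275],"turn": [0,0,0],"hand": 0.0}], squeeze=30)

```text
clock: 8.72
position: [0.4717, 0.2929, 0.0675]
ee_rot: [-3.116, 0.4, -0.0]
force: [0.1, -0.2, 1.6]
width: 0.233
```

Run:
```python
from h import *
go((.473,.2922,.145,-14.7))
```

```text
clk 8.72 pos [0.4717 0.2929 0.0675] yaw -14.6 F [ 0.1 -0.2  1.6] w 0.233
T [ 0.012  0.003 -0.646] turn [-0.    -0.     0.001] rows>= 2
```

arm_command(plan=[{"translation": [0,0,-0.1],"turn": [0,0,0],"hand": 0},{"translation": [0,0,-0.3],"turn": [0,0,0],"hand": 0},{"translation": [0,0,-0.6],"turn": [0,0,0],"hand": 0},{"translation": [0,0,-0.95],"turn": [0,0,0],"hand": 0},{"translation": [0,0,-0.95],"turn": [0,0,0],"hand": 0}])

```text
clock: 9.35
position: [0.4734, 0.2935, 0.1848]
ee_rot: [-3.112, 0.4, -0.006]
force: [0.3, -0.6, -0.9]
width: 0.231
```

Run:
```python
from h import *
go((.4933,.0543,.18,-14.7))
```

```text
clk 9.35 pos [0.4734 0.2935 0.1848] yaw -14.7 F [ 0.3 -0.6 -0.9] w 0.231
T [0.345 0.98  0.017] turn [-0.002 -0.001  0.   ] rows>= 2
T [0.32  0.906 0.018] turn [-0.001 -0.001  0.   ] rows>= 2
```

arm_command(plan=[{"translation": [0.17,0.49,0.01],"turn": [0,0,0],"hand": 0},{"translation": [0.345,0.98,0.017],"turn": [0,0,0],"hand": 0},{"translation": [0.345,0.98,0.017],"turn": [0,0,0],"hand": 0}])

```text
clock: 9.72
position: [0.4818, 0.1631, 0.1795]
ee_rot: [3.114, -0.413, -0.0]
force: [-0.4, 0.7, -1.3]
width: 0.231
```

arm_command(plan=[{"translation": [0.16,0.45,0.01],"turn": [0,0,0],"hand": 0},{"translation": [0.32,0.905,0.018],"turn": [0,0,0],"hand": 0},{"translation": [0.32,0.905,0.018],"turn": [0,0,0],"hand": 0},{"translation": [0.32,0.905,0.018],"turn": [0,0,0],"hand": 0}])

```text
clock: 10.22
position: [0.4914, 0.0546, 0.1769]
ee_rot: [-3.116, 0.4, 0.001]
force: [-0.3, 0.4, -0.3]
width: 0.23
```

Run:
```python
from h import *
im,d,P=look("w4")
go((.4933,.0543,.123,-14.7),(.4933,.0543,.068,-14.7))
im,d,c=snap("side"); 
cv2.imwrite("pics/sd4.png",np.vstack([cv2.resize(im[160:310,220:400],(640,533))]))
```

```text
clk 10.28 pos [0.4915 0.0552 0.1768] yaw -14.6 F [-0.3  0.2 -0.4] w 0.231
T [0.017 0.004 0.449] turn [-0.     0.     0.002] rows>= 1
T [0.    0.    0.458] turn [0. 0. 0.] rows>= 1
```

View pics/w4.png

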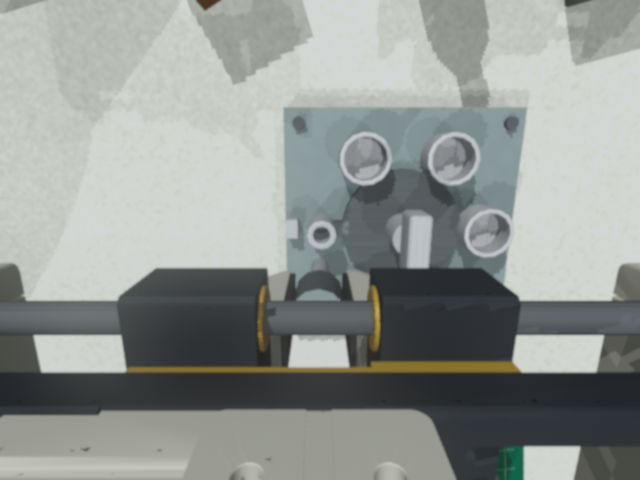

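The pin hangs at (320,268) with the bushing at (321,234), and the columns line up. I'll measure both in the same image.

Run:
```python
from h import *
q=np.load("w4.npz")["P"].reshape(-1,3)
print("bush",circ(q,.493,.0543,.051,.058,.016))
from scipy.optimize import least_squares
for zl,zh in[(.118,.128),(.128,.138),(.138,.150),(.15,.16)]:
    k=q[(q[:,2]>zl)&(q[:,2]<zh)&(np.hypot(q[:,0]-.4915,q[:,1]-.0552)<.03)]
    if len(k)>5:
        rad=.005
        f=least_squares(lambda c:np.hypot(k[:,0]-c[0],k[:,1]-c[1])-rad,[.4915,.052],loss="soft_l1",f_scale=.001)
        print(zl,len(k),f.x.round(4),np.abs(f.fun).mean().round(4),k[:,:2].min(0).round(4),k[:,:2].max(0).round(4))
```

```text
bush (array([492.9,  54.8,  11.3]), 466, array([0.4931, 0.0552, 0.0535]))
0.118 46 [0.4912 0.0533] 0.0001 [0.4868 0.0526] [0.4961 0.0585]
0.128 89 [0.4912 0.0536] 0.0001 [0.4871 0.0529] [0.4961 0.0589]
0.138 48 [0.4911 0.0539] 0.0001 [0.4882 0.0551] [0.4958 0.0593]
```

arm_command(plan=[{"translation": [0.011,-0.013,0.2],"turn": [0,0,0],"hand": 0},{"translation": [0.011,-0.013,0.4],"turn": [0,0,0],"hand": 0},{"translation": [0.011,-0.013,0.5],"turn": [0,0,0],"hand": 0},{"translation": [0.011,-0.013,0.6],"turn": [0,0,0],"hand": 0},{"translation": [0.011,-0.013,0.6],"turn": [0,0,0],"hand": 0}])

```text
clock: 10.95
position: [0.493, 0.0552, 0.1047]
ee_rot: [3.116, -0.4, -0.001]
force: [0.3, -0.5, -0.6]
width: 0.229
```

Run:
```python
from h import *
go((.4932,.0564,.085,-14.7),(.4932,.0564,.067,-14.7))
```

```text
clk 10.95 pos [0.493  0.0552 0.1047] yaw -14.6 F [ 0.3 -0.5 -0.6] w 0.229
T [-0.001 -0.01   0.164] turn [0.    0.001 0.001] rows>= 1
T [0.   0.   0.15] turn [0. 0. 0.] rows>= 1
```

Tip is in the bore with no force. Continuing down slowly.

arm_command(plan=[{"translation": [0,-0.004,0.06],"turn": [0,0,0],"hand": 0},{"translation": [0,-0.004,0.12],"turn": [0,0,0],"hand": 0},{"translation": [0,-0.004,0.18],"turn": [0,0,0],"hand": 0},{"translation": [0,-0.004,0.22],"turn": [0,0,0],"hand": 0},{"translation": [0,-0.004,0.22],"turn": [0,0,0],"hand": 0}])

```text
clock: 11.58
position: [0.4932, 0.0553, 0.0784]
ee_rot: [3.116, -0.401, -0.001]
force: [-0.5, 0.2, -1.5]
width: 0.232
```

Run:
```python
from h import *
go((.4932,.0564,.0655,-14.7))
```

```text
clk 11.57 pos [0.4932 0.0553 0.0784] yaw -14.6 F [-0.5  0.2 -1.5] w 0.232
T [-0.002 -0.009  0.107] turn [0.    0.    0.001] rows>= 1
```

arm_command(plan=[{"translation": [0,0,0.05],"turn": [0,0,0],"hand": 0},{"translation": [0,0,0.09],"turn": [0,0,0],"hand": 0},{"translation": [0,0,0.105],"turn": [0,0,0],"hand": 0},{"translation": [0,0,0.105],"turn": [0,0,0],"hand": 0},{"translation": [0,0,0.105],"turn": [0,0,0],"hand": 0}])

```text
clock: 12.2
position: [0.4935, 0.0556, 0.0666]
ee_rot: [-3.115, 0.4, -0.0]
force: [-3.3, 0.4, 10.0]
width: 0.232
```

Run:
```python
from h import *
go()
```

```text
clk 12.2 pos [0.4935 0.0556 0.0666] yaw -14.6 F [-3.3  0.4 10. ] w 0.232
```

Contact force is 10 N at the expected home height. Releasing and lifting.

arm_command(plan=[{"translation": [0,0,0.105],"turn": [0,0,0],"hand": 0.45},{"translation": [0,0,0.1],"turn": [0,0,0],"hand": 0.45},{"translation": [0,0,0.1],"turn": [0,0,0],"hand": 0.45},{"translation": [0,0,-0.4],"turn": [0,0,0],"hand": 0.45},{"translation": [0,0,-0.95],"turn": [0,0,0],"hand": 0.45},{"translation": [0,0,-0.95],"turn": [0,0,0],"hand": 0.6}])

```text
clock: 12.95
position: [0.4959, 0.0553, 0.184]
ee_rot: [-3.113, 0.4, -0.01]
force: [1.2, 0.3, -0.3]
width: 0.514
```

Run:
```python
from h import *
im,d,P=look("w5"); q=P.reshape(-1,3)
k=q[(np.hypot(q[:,0]-.4932,q[:,1]-.0555)<.013)&(q[:,2]<.15)]
print("head z pctl",np.percentile(k[:,2],[0,5,50,90,98,100]).round(4),len(k))
go((.515,-.27,.25,-14.7))
for n in("scene","side"):
    im,d,c=snap(n); q=cloud(d,c).reshape(-1,3); k=q[(np.hypot(q[:,0]-.4932,q[:,1]-.0555)<.014)&(q[:,2]<.12)]
    print(n,np.percentile(k[:,2],[5,50,90,98,100]).round(4),len(k))
    if n=="side": print([np.median(k,0) for k in []])
```

```text
head z pctl [0.0004 0.0149 0.051  0.068  0.0774 0.0805] 920
clk 13.0 pos [0.4948 0.0558 0.1823] yaw -14.6 F [-0.5 -0.1 -0.7] w 0.557
T [ 0.322  0.98  -0.216] turn [-0.001 -0.001  0.   ] rows>= 3
T [ 0.323  0.98  -0.215] turn [-0.001 -0.001  0.   ] rows>= 3
T [ 0.205  0.623 -0.136] turn [-0.    -0.001  0.   ] rows>= 2
scene [0.0245 0.052  0.0749 0.0794 0.082 ] 205
side [0.0219 0.0484 0.0734 0.0785 0.0805] 182
[]
```

View pics/w5.png

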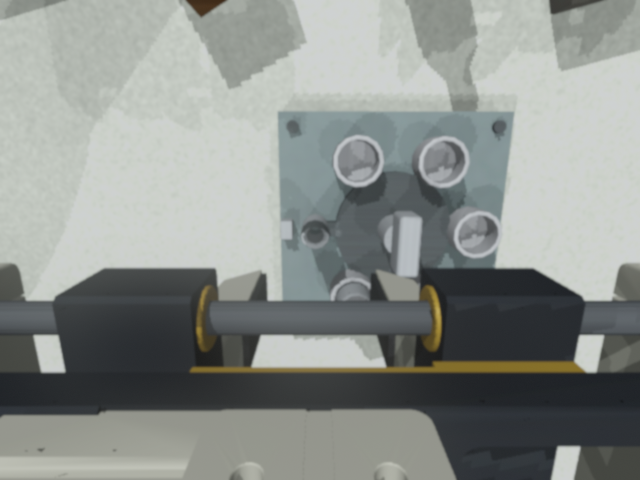

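The pin head at (315,234) sits on the bushing with its top at about 80.5 mm, so it's home. Moving to the mat.

arm_command(plan=[{"translation": [0.32,0.98,-0.22],"turn": [0,0,0],"hand": 0.65},{"translation": [0.32,0.98,-0.22],"turn": [0,0,0],"hand": 0.65},{"translation": [0.32,0.98,-0.22],"turn": [0,0,0],"hand": 0.65}])

```text
clock: 13.48
position: [0.5001, -0.0735, 0.2065]
ee_rot: [3.112, -0.413, 0.001]
force: [0.8, 0.7, 0.1]
width: 0.652
```

arm_command(plan=[{"translation": [0.32,0.98,-0.22],"turn": [0,0,0],"hand": 0.65},{"translation": [0.32,0.98,-0.22],"turn": [0,0,0],"hand": 0.65},{"translation": [0.32,0.98,-0.22],"turn": [0,0,0],"hand": 0.65}])

```text
clock: 13.85
position: [0.5071, -0.1968, 0.2327]
ee_rot: [3.112, -0.413, 0.0]
force: [-0.5, 1.2, -0.5]
width: 0.648
```

arm_command(plan=[{"translation": [0.2,0.62,-0.14],"turn": [0,0,0],"hand": 0.65},{"translation": [0.2,0.62,-0.14],"turn": [0,0,0],"hand": 0.65},{"translation": [0.2,0.62,-0.14],"turn": [0,0,0],"hand": 0.65},{"translation": [0.2,0.62,-0.14],"turn": [0,0,0],"hand": 0.65}])

```text
clock: 14.35
position: [0.5128, -0.2673, 0.2483]
ee_rot: [-3.115, 0.397, 0.003]
force: [0.3, -0.0, -0.2]
width: 0.65
```

```bash
cat >> h.py <<'E'
def dies(P,z=.043):
    """centres of die tops on the mat"""
    q=P.reshape(-1,3); q=q[(abs(q[:,2]-z)<.004)&(q[:,1]<-.12)&(q[:,0]>.3)&(q[:,0]<.75)]
    o=[]
    while len(q)>60:
        c=q[np.argmin(q[:,0])][:2]+[.012,0]
        for _ in range(5): k=np.hypot(*(q[:,:2]-c).T)<.022; c=q[k][:,:2].mean(0) if k.any() else c
        if k.sum()>60:
            (x,y),r=cv2.minEnclosingCircle((q[k][:,:2]*1000).astype(np.float32)); o.append((round(x,1),round(y,1),round(r,1),int(k.sum())))
        q=q[~k] if k.any() else q[1:]
    return o
E
python3 - <<'E'
from h import *
im,d,P=look("w6"); go(); print(dies(P))
E
```

```text
clk 14.4 pos [ 0.5129 -0.2673  0.2485] yaw -14.5 F [ 0.2 -0.4  0.1] w 0.651
[(434.3, -328.4, 11.5, 171), (515.3, -340.4, 13.9, 285), (522.0, -252.1, 13.9, 338), (590.5, -259.3, 13.8, 339), (593.0, -334.6, 14.0, 300)]
```

View pics/w6.png

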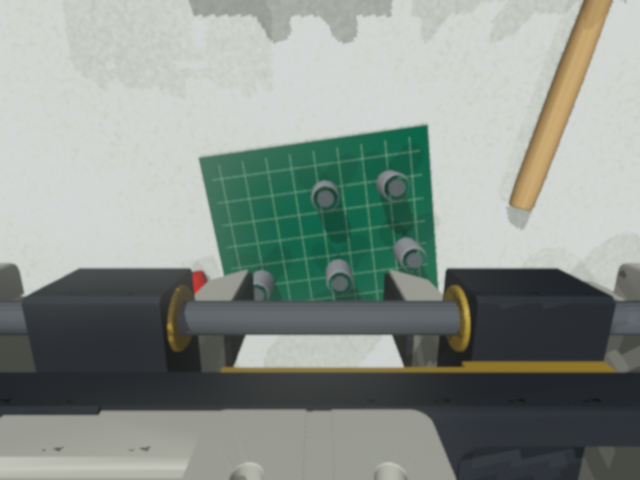

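Five dies stand on the mat, and the one at (325,197), world (0.522, -0.252), is clear to take. Picking it up.

Run:
```python
from h import *
go((.5228,-.2527,.135,-14.6),(.5228,-.2527,.037,-14.6))
q=np.load("w5.npz")["P"].reshape(-1,3)
for n,a in [("c2",345.3),("c3",45.3),("c4",105.3)]:
    r=circ(q,A[0]+.065*np.cos(np.radians(a)),A[1]+.065*np.sin(np.radians(a)),.045,.052,.026)
    if r: e=r[0][:2]-A*1000; print(n,r[:2],"R",np.hypot(*e).round(1),"ang",np.degrees(np.arctan2(e[1],e[0])).round(1),"want",a)
```

```text
clk 14.4 pos [ 0.5129 -0.2673  0.2485] yaw -14.5 F [ 0.2 -0.4  0.1] w 0.651
T [ 0.051 -0.137  0.946] turn [-0.001  0.001  0.001] rows>= 2
T [0.    0.    0.817] turn [0. 0. 0.] rows>= 2
c2 (array([618.2,  20.9,  19.7]), 669) R 65.2 ang -15.2 want 345.3
c3 (array([601.9,  83.8,  19.7]), 731) R 65.3 ang 44.5 want 45.3
c4 (array([539.2, 100.9,  19.3]), 692) R 64.9 ang 104.4 want 105.3
```

arm_command(plan=[{"translation": [0.051,-0.137,0.5],"turn": [0,0,0],"hand": 0.5},{"translation": [0.051,-0.137,0.945],"turn": [0,0,0],"hand": 0.5},{"translation": [0.051,-0.137,0.945],"turn": [0,0,0],"hand": 0.5},{"translation": [0.051,-0.137,0.945],"turn": [0,0,0],"hand": 0.5}])

```text
clock: 14.9
position: [0.5235, -0.2554, 0.138]
ee_rot: [3.115, -0.4, 0.002]
force: [0.4, -0.2, -0.6]
width: 0.497
```

Run:
```python
from h import *
go((.5228,-.2527,.037,-14.6))
im,d,P=look("w7"); print(dies(P))
```

```text
clk 14.9 pos [ 0.5235 -0.2554  0.138 ] yaw -14.6 F [ 0.4 -0.2 -0.6] w 0.497
T [-0.012 -0.021  0.841] turn [ 0.    -0.001 -0.   ] rows>= 2
[(515.2, -339.6, 13.8, 543), (522.3, -252.4, 14.0, 648), (590.7, -259.3, 14.0, 671)]
```

arm_command(plan=[{"translation": [-0.012,-0.021,0.4],"turn": [0,0,0],"hand": 0.5},{"translation": [-0.012,-0.021,0.7],"turn": [0,0,0],"hand": 0.5},{"translation": [-0.012,-0.021,0.84],"turn": [0,0,0],"hand": 0.5},{"translation": [-0.012,-0.021,0.84],"turn": [0,0,0],"hand": 0.5},{"translation": [-0.012,-0.021,0.84],"turn": [0,0,0],"hand": 0.0},{"translation": [-0.012,-0.021,0.84],"turn": [0,0,0],"hand": 0.0},{"translation": [-0.012,-0.021,0.84],"turn": [0,0,0],"hand": 0.0},{"translation": [-0.012,-0.021,0.84],"turn": [0,0,0],"hand": 0.0}], squeeze=30)

```text
clock: 15.95
position: [0.5228, -0.2527, 0.0366]
ee_rot: [3.116, -0.4, 0.003]
force: [-0.8, 0.6, 7.6]
width: 0.296
```

Run:
```python
from h import *
go((.5228,-.2527,.150,-14.6),(.6187,.021,.17,-14.6))
```

```text
clk 15.95 pos [ 0.5228 -0.2527  0.0366] yaw -14.6 F [-0.8  0.6  7.6] w 0.296
T [ 0.002 -0.    -0.945] turn [-0.    -0.001 -0.   ] rows>= 2
T [ 0.081 -0.98  -0.068] turn [0. 0. 0.] rows>= 2
T [ 0.081 -0.98  -0.068] turn [0. 0. 0.] rows>= 2
T [ 0.037 -0.449 -0.031] turn [0. 0. 0.] rows>= 1
```

arm_command(plan=[{"translation": [0,0,-0.15],"turn": [0,0,0],"hand": 0},{"translation": [0,0,-0.5],"turn": [0,0,0],"hand": 0},{"translation": [0,0,-0.98],"turn": [0,0,0],"hand": 0},{"translation": [0,0,-0.98],"turn": [0,0,0],"hand": 0}])

```text
clock: 16.45
position: [0.524, -0.2542, 0.1581]
ee_rot: [3.114, -0.401, 0.012]
force: [-0.0, -1.1, -1.3]
width: 0.296
```

arm_command(plan=[{"translation": [0.04,-0.45,-0.07],"turn": [0,0,0],"hand": 0},{"translation": [0.08,-0.98,-0.07],"turn": [0,0,0],"hand": 0},{"translation": [0.08,-0.98,-0.07],"turn": [0,0,0],"hand": 0}])

```text
clock: 16.82
position: [0.5626, -0.1342, 0.1605]
ee_rot: [-3.115, 0.385, 0.003]
force: [-1.6, -0.2, -2.1]
width: 0.296
```

arm_command(plan=[{"translation": [0.08,-0.49,-0.07],"turn": [0,0,0],"hand": 0},{"translation": [0.08,-0.98,-0.07],"turn": [0,0,0],"hand": 0},{"translation": [0.08,-0.98,-0.07],"turn": [0,0,0],"hand": 0}])

```text
clock: 17.2
position: [0.6007, -0.0234, 0.1688]
ee_rot: [-3.116, 0.386, 0.003]
force: [-0.5, -1.1, -0.9]
width: 0.294
```

arm_command(plan=[{"translation": [0.04,-0.44,0],"turn": [0,0,0],"hand": 0},{"translation": [0.04,-0.44,0],"turn": [0,0,0],"hand": 0},{"translation": [0.04,-0.44,0],"turn": [0,0,0],"hand": 0},{"translation": [0.04,-0.44,0],"turn": [0,0,0],"hand": 0}])

```text
clock: 17.7
position: [0.6175, 0.0185, 0.17]
ee_rot: [3.115, -0.404, -0.0]
force: [1.2, 0.3, -2.0]
width: 0.294
```

```bash
cat >> h.py <<'E'
from scipy.optimize import least_squares
def held(P,p,rad=.014,h=.034):
    """axis of held die from its visible wall"""
    q=P.reshape(-1,3); o=p[:2]
    k=q[(q[:,2]>p[2]-h+.002)&(q[:,2]<p[2]-.008)&(np.hypot(q[:,0]-o[0],q[:,1]-o[1])<.022)]
    if len(k)<15: return None,len(k)
    f=least_squares(lambda c:np.hypot(k[:,0]-c[0],k[:,1]-c[1])-rad,o,loss="soft_l1",f_scale=.001)
    return (f.x*1000).round(1),len(k),(np.abs(f.fun).mean()*1000).round(2)
def rimfit(P,cx,cy):
    q=P.reshape(-1,3); k=q[(abs(q[:,2]-.048)<.003)&(np.hypot(q[:,0]-cx,q[:,1]-cy)<.026)]
    if len(k)<30: return None
    f=least_squares(lambda c:np.hypot(k[:,0]-c[0],k[:,1]-c[1])-.01775,[cx,cy],loss="soft_l1",f_scale=.001)
    return (f.x*1000).round(1),len(k),(np.abs(f.fun).mean()*1000).round(2)
E
python3 - <<'E'
from h import *
im,d,P=look("w8"); go(); p=pose()[0]
print("held",held(P,p),"TCP",(p*1000).round(1))
for n,c in dict(c2=(.6185,.0214),c3=(.6017,.0841),c4=(.5389,.1008)).items(): print(n,rimfit(P,*c))
E
```

```text
clk 17.75 pos [0.6176 0.0186 0.17  ] yaw -14.8 F [-0.7 -0.7 -1.5] w 0.292
held (array([616.9,  18.3]), 846, np.float64(0.51)) TCP [617.6  18.6 170. ]
c2 (array([618.7,  21.3]), 631, np.float64(0.93))
c3 (array([602.2,  83.7]), 771, np.float64(0.91))
c4 (array([540. , 100.8]), 846, np.float64(0.92))
```

View pics/w8.png

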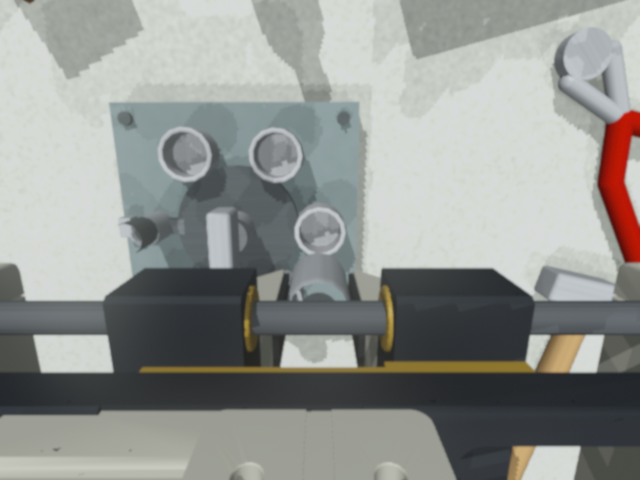

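The held die at (320,270) hangs just behind cup 2 at (319,231). The correction is about (+1.6, +2.9) mm before lowering.

Run:
```python
from h import *
go((.6192,.0214,.09,-14.6))
```

```text
clk 17.75 pos [0.6176 0.0186 0.17  ] yaw -14.8 F [-0.7 -0.7 -1.5] w 0.292
T [ 0.007 -0.026  0.667] turn [ 0.     0.    -0.002] rows>= 2
```

arm_command(plan=[{"translation": [0.007,-0.026,0.35],"turn": [0,0,-0.002],"hand": 0},{"translation": [0.007,-0.026,0.667],"turn": [0,0,-0.002],"hand": 0},{"translation": [0.007,-0.026,0.667],"turn": [0,0,-0.002],"hand": 0},{"translation": [0.007,-0.026,0.667],"turn": [0,0,-0.002],"hand": 0}])

```text
clock: 18.25
position: [0.6203, 0.022, 0.0913]
ee_rot: [3.116, -0.397, 0.002]
force: [0.3, 0.1, -1.2]
width: 0.294
```

Run:
```python
from h import *
go((.6192,.0214,.074,-14.6),(.6192,.0214,.061,-14.6))
```

```text
clk 18.25 pos [0.6203 0.022  0.0913] yaw -14.5 F [ 0.3  0.1 -1.2] w 0.294
T [-0.008  0.007  0.144] turn [-0.    -0.001  0.001] rows>= 1
T [0.    0.    0.108] turn [0. 0. 0.] rows>= 1
```

arm_command(plan=[{"translation": [-0.008,0.007,0.03],"turn": [0,0,0],"hand": 0},{"translation": [-0.008,0.007,0.08],"turn": [0,0,0],"hand": 0},{"translation": [-0.008,0.007,0.13],"turn": [0,0,0],"hand": 0},{"translation": [-0.008,0.007,0.165],"turn": [0,0,0],"hand": 0},{"translation": [-0.008,0.007,0.165],"turn": [0,0,0],"hand": 0}])

```text
clock: 18.88
position: [0.6184, 0.0224, 0.0697]
ee_rot: [3.116, -0.395, -0.001]
force: [1.0, -0.1, -1.7]
width: 0.293
```

Run:
```python
from h import *
go((.6192,.0214,.061,-14.6))
```

```text
clk 18.88 pos [0.6184 0.0224 0.0697] yaw -14.5 F [ 1.  -0.1 -1.7] w 0.293
T [0.009 0.006 0.072] turn [0.    0.    0.002] rows>= 1
```

Die is inside the cup (bottom at 36 mm, below the 48 mm rim) with no side load. Lowering to the floor.

arm_command(plan=[{"translation": [0.002,0.002,0.03],"turn": [0,0,0],"hand": 0},{"translation": [0.002,0.002,0.055],"turn": [0,0,0],"hand": 0},{"translation": [0.002,0.002,0.07],"turn": [0,0,0],"hand": 0},{"translation": [0.002,0.002,0.075],"turn": [0,0,0],"hand": 0},{"translation": [0.002,0.002,0.075],"turn": [0,0,0],"hand": 0}])

```text
clock: 19.5
position: [0.6185, 0.0223, 0.0617]
ee_rot: [-3.116, 0.395, 0.0]
force: [-3.8, 1.1, 5.5]
width: 0.295
```

Run:
```python
from h import *
go()
```

```text
clk 19.5 pos [0.6185 0.0223 0.0617] yaw -14.5 F [-3.8  1.1  5.5] w 0.295
```

arm_command(plan=[{"translation": [0,0,0.0],"turn": [0,0,0],"hand": 0.42},{"translation": [0,0,0],"turn": [0,0,0],"hand": 0.42},{"translation": [0,0,-0.1],"turn": [0,0,0],"hand": 0.42},{"translation": [0,0,-0.5],"turn": [0,0,0],"hand": 0.42},{"translation": [0,0,-0.95],"turn": [0,0,0],"hand": 0.5},{"translation": [0,0,-0.95],"turn": [0,0,0],"hand": 0.5}])

```text
clock: 20.25
position: [0.6213, 0.0212, 0.18]
ee_rot: [-3.115, 0.396, -0.012]
force: [0.7, 0.3, -0.4]
width: 0.495
```

Run:
```python
from h import *
im,d,P=look("w9"); go((.5913,-.2591,.16,-14.6))
print(circ(P.reshape(-1,3),.6185,.0214,.06,.075,.022))
```

```text
clk 20.3 pos [0.62   0.0219 0.1776] yaw -14.5 F [ 0.4  0.3 -0.5] w 0.499
T [0.149 0.98  0.061] turn [-0.    -0.001  0.001] rows>= 2
T [0.15  0.98  0.061] turn [-0.    -0.001  0.001] rows>= 2
T [0.057 0.367 0.023] turn [-0. -0.  0.] rows>= 1
(array([617.8,  22.7,  14. ]), 605, array([0.6184, 0.0246, 0.0673]))
```

Die 1's top is at about 68 mm, so it's seated. Fetching the second die.

arm_command(plan=[{"translation": [0.15,0.98,0.06],"turn": [0,0,0],"hand": 0.5},{"translation": [0.15,0.98,0.06],"turn": [0,0,0],"hand": 0.5},{"translation": [0.15,0.98,0.06],"turn": [0,0,0],"hand": 0.5}])

```text
clock: 20.68
position: [0.6047, -0.1025, 0.1677]
ee_rot: [3.112, -0.409, -0.001]
force: [-0.1, -0.0, 0.1]
width: 0.499
```

arm_command(plan=[{"translation": [0.15,0.98,0.06],"turn": [0,0,0],"hand": 0.5},{"translation": [0.15,0.98,0.06],"turn": [0,0,0],"hand": 0.5},{"translation": [0.15,0.98,0.06],"turn": [0,0,0],"hand": 0.5}])

```text
clock: 21.05
position: [0.5925, -0.22, 0.1604]
ee_rot: [3.112, -0.407, -0.002]
force: [-0.7, 1.0, -0.3]
width: 0.503
```

arm_command(plan=[{"translation": [0.057,0.367,0.02],"turn": [0,0,0],"hand": 0.5},{"translation": [0.057,0.367,0.02],"turn": [0,0,0],"hand": 0.5},{"translation": [0.057,0.367,0.02],"turn": [0,0,0],"hand": 0.5},{"translation": [0.057,0.367,0.02],"turn": [0,0,0],"hand": 0.5}])

```text
clock: 21.55
position: [0.591, -0.257, 0.1578]
ee_rot: [-3.116, 0.392, 0.001]
force: [0.5, -0.1, -0.7]
width: 0.501
```

Run:
```python
from h import *
im,d,P=look("w10"); print(dies(P)); go((.5913,-.2591,.06,-14.6),(.5913,-.2591,.037,-14.6))
```

```text
[(523.0, -341.0, 11.5, 189), (590.8, -259.1, 13.8, 550), (591.6, -340.4, 11.9, 76)]
clk 21.6 pos [ 0.5909 -0.2572  0.158 ] yaw -14.3 F [0.3 0.1 0.4] w 0.502
T [0.007 0.015 0.816] turn [-0.     0.     0.003] rows>= 2
T [0.    0.    0.192] turn [0. 0. 0.] rows>= 1
```

arm_command(plan=[{"translation": [0.007,0.015,0.45],"turn": [0,0,0.003],"hand": 0.5},{"translation": [0.007,0.015,0.75],"turn": [0,0,0.003],"hand": 0.5},{"translation": [0.007,0.015,0.75],"turn": [0,0,0.003],"hand": 0.5},{"translation": [0.007,0.015,0.75],"turn": [0,0,0.003],"hand": 0.5}])

```text
clock: 22.1
position: [0.5916, -0.2611, 0.0697]
ee_rot: [3.115, -0.402, 0.002]
force: [0.4, -0.8, 0.7]
width: 0.501
```

Run:
```python
from h import *
go((.5914,-.2590,.037,-14.6))
```

```text
clk 22.1 pos [ 0.5916 -0.2611  0.0697] yaw -14.7 F [ 0.4 -0.8  0.7] w 0.501
T [-0.006 -0.016  0.272] turn [ 0.    -0.001 -0.001] rows>= 1
```

arm_command(plan=[{"translation": [-0.006,-0.016,0.15],"turn": [0,0,0],"hand": 0.5},{"translation": [-0.006,-0.016,0.272],"turn": [0,0,0],"hand": 0.5},{"translation": [-0.006,-0.016,0.272],"turn": [0,0,0],"hand": 0.5},{"translation": [-0.006,-0.016,0.272],"turn": [0,0,0],"hand": 0},{"translation": [-0.006,-0.016,0.272],"turn": [0,0,0],"hand": 0},{"translation": [-0.006,-0.016,0.272],"turn": [0,0,0],"hand": 0},{"translation": [-0.006,-0.016,0.272],"turn": [0,0,0],"hand": 0}], squeeze=30)

```text
clock: 22.98
position: [0.5909, -0.2591, 0.0361]
ee_rot: [3.115, -0.403, 0.001]
force: [0.6, -0.2, 2.0]
width: 0.294
```

arm_command(plan=[{"translation": [0,0,-0.15],"turn": [0,0,0],"hand": 0},{"translation": [0,0,-0.5],"turn": [0,0,0],"hand": 0},{"translation": [0,0,-0.98],"turn": [0,0,0],"hand": 0},{"translation": [0,0,-0.98],"turn": [0,0,0],"hand": 0}])

```text
clock: 23.48
position: [0.5926, -0.2609, 0.1588]
ee_rot: [3.113, -0.403, 0.012]
force: [-0.1, -0.1, -1.9]
width: 0.294
```

Run:
```python
from h import *
go((.6026,.082,.175,-14.6))
```

```text
clk 23.48 pos [ 0.5926 -0.2609  0.1588] yaw -14.8 F [-0.1 -0.1 -1.9] w 0.294
T [-0.227 -0.98  -0.05 ] turn [ 0.    -0.002 -0.001] rows>= 2
T [-0.227 -0.98  -0.049] turn [ 0.    -0.002 -0.001] rows>= 2
T [-0.19  -0.825 -0.041] turn [ 0.    -0.002 -0.001] rows>= 2
```

arm_command(plan=[{"translation": [-0.11,-0.49,-0.05],"turn": [0,0,0],"hand": 0},{"translation": [-0.227,-0.98,-0.07],"turn": [0,0,0],"hand": 0},{"translation": [-0.227,-0.98,-0.07],"turn": [0,0,0],"hand": 0}])

```text
clock: 23.85
position: [0.5947, -0.1307, 0.1607]
ee_rot: [-3.114, 0.388, 0.004]
force: [0.2, -0.6, -1.5]
width: 0.29
```

arm_command(plan=[{"translation": [-0.11,-0.49,-0.05],"turn": [0,0,0],"hand": 0},{"translation": [-0.227,-0.98,-0.05],"turn": [0,0,0],"hand": 0},{"translation": [-0.227,-0.98,-0.05],"turn": [0,0,0],"hand": 0}])

```text
clock: 24.22
position: [0.5975, -0.0109, 0.1666]
ee_rot: [-3.115, 0.388, 0.004]
force: [-0.5, -1.0, -1.4]
width: 0.296
```

arm_command(plan=[{"translation": [-0.1,-0.41,-0.02],"turn": [0,0,0],"hand": 0},{"translation": [-0.19,-0.82,-0.03],"turn": [0,0,0],"hand": 0},{"translation": [-0.19,-0.82,-0.03],"turn": [0,0,0],"hand": 0},{"translation": [-0.19,-0.82,-0.03],"turn": [0,0,0],"hand": 0},{"translation": [-0.19,-0.82,-0.03],"turn": [0,0,0],"hand": 0}])

```text
clock: 24.85
position: [0.6006, 0.0813, 0.1714]
ee_rot: [3.114, -0.407, 0.0]
force: [-0.2, -0.3, -0.9]
width: 0.294
```

Run:
```python
from h import *
im,d,P=look("w11"); p=pose()[0]
h=held(P,p); r=rimfit(P,.6020,.0838); print("held",h,"c3",r,"c4",rimfit(P,.5395,.1008),"TCP",(p*1000).round(1))
t=p[:2]+(r[0]-h[0])/1000; print("target TCP",t.round(4))
go((t[0],t[1],.09,-14.6))
```

```text
held (array([600. ,  80.8]), 838, np.float64(0.5)) c3 (array([601.6,  84.8]), 661, np.float64(0.9)) c4 (array([539.1, 101. ]), 702, np.float64(0.92)) TCP [600.6  81.5 171.4]
target TCP [0.6022 0.0855]
clk 24.9 pos [0.6006 0.0815 0.1714] yaw -14.9 F [ 0.4 -1.  -2. ] w 0.291
T [ 0.004 -0.036  0.678] turn [ 0.    -0.    -0.003] rows>= 2
```

arm_command(plan=[{"translation": [0.004,-0.032,0.35],"turn": [0,0,-0.003],"hand": 0},{"translation": [0.004,-0.032,0.67],"turn": [0,0,-0.003],"hand": 0},{"translation": [0.004,-0.032,0.67],"turn": [0,0,-0.003],"hand": 0},{"translation": [0.004,-0.032,0.67],"turn": [0,0,-0.003],"hand": 0}])

```text
clock: 25.4
position: [0.603, 0.086, 0.0922]
ee_rot: [3.116, -0.397, 0.002]
force: [0.8, 0.8, -0.6]
width: 0.297
```

Run:
```python
from h import *
go((.6019,.0850,.069,-14.6))
```

```text
clk 25.4 pos [0.603  0.086  0.0922] yaw -14.5 F [ 0.8  0.8 -0.6] w 0.297
T [-0.007  0.01   0.194] turn [-0.    -0.001  0.001] rows>= 1
```

arm_command(plan=[{"translation": [-0.006,0.008,0.05],"turn": [0,0,0],"hand": 0},{"translation": [-0.006,0.008,0.1],"turn": [0,0,0],"hand": 0},{"translation": [-0.006,0.008,0.15],"turn": [0,0,0],"hand": 0},{"translation": [-0.006,0.008,0.18],"turn": [0,0,0],"hand": 0},{"translation": [-0.006,0.008,0.18],"turn": [0,0,0],"hand": 0}])

```text
clock: 26.02
position: [0.601, 0.0863, 0.0689]
ee_rot: [3.116, -0.395, -0.001]
force: [-0.0, 0.0, -1.5]
width: 0.293
```

Run:
```python
from h import *
go((.6019,.0850,.0605,-14.6))
```

```text
clk 26.02 pos [0.601  0.0863 0.0689] yaw -14.5 F [-0.   0.  -1.5] w 0.293
T [0.01  0.008 0.07 ] turn [0.    0.    0.002] rows>= 1
```

arm_command(plan=[{"translation": [0.003,0.003,0.03],"turn": [0,0,0],"hand": 0},{"translation": [0.003,0.003,0.055],"turn": [0,0,0],"hand": 0},{"translation": [0.003,0.003,0.072],"turn": [0,0,0],"hand": 0},{"translation": [0.003,0.003,0.072],"turn": [0,0,0],"hand": 0}])

```text
clock: 26.52
position: [0.6019, 0.0856, 0.061]
ee_rot: [-3.116, 0.396, -0.002]
force: [0.2, -0.5, 2.5]
width: 0.296
```

Run:
```python
from h import *
go()
```

```text
clk 26.52 pos [0.6019 0.0856 0.061 ] yaw -14.5 F [ 0.2 -0.5  2.5] w 0.296
```

arm_command(plan=[{"translation": [0,0,0.0],"turn": [0,0,0],"hand": 0.42},{"translation": [0,0,0],"turn": [0,0,0],"hand": 0.42},{"translation": [0,0,-0.1],"turn": [0,0,0],"hand": 0.42},{"translation": [0,0,-0.5],"turn": [0,0,0],"hand": 0.42},{"translation": [0,0,-0.98],"turn": [0,0,0],"hand": 0.5},{"translation": [0,0,-0.98],"turn": [0,0,0],"hand": 0.5}])

```text
clock: 27.28
position: [0.6041, 0.0852, 0.1834]
ee_rot: [-3.114, 0.396, -0.012]
force: [-1.3, 1.1, -0.2]
width: 0.496
```

Run:
```python
from h import *
im,d,P=look("w12"); q=P.reshape(-1,3); print(circ(q,.6015,.0845,.06,.075,.022),circ(q,.6185,.0218,.06,.075,.022),rimfit(P,.5393,.1008))
im,d,c=snap("side"); print(dies(cloud(d,c)))
go((.515,-.335,.17,-14.6))
```

```text
(array([601.4,  85.4,  14. ]), 590, array([0.602 , 0.0872, 0.0674])) (array([618.4,  30.7,  11.2]), 155, array([0.619 , 0.0344, 0.0648])) (array([538.8, 100.9]), 651, np.float64(0.93))
[(425.6, -334.2, 13.8, 93), (512.3, -343.2, 13.4, 85), (586.6, -394.4, 13.6, 83), (650.6, -568.4, 21.6, 84), (658.4, -612.0, 21.5, 95), (667.2, -654.1, 20.9, 103), (733.3, -460.4, 21.1, 69)]
clk 27.38 pos [0.6016 0.0861 0.1792] yaw -14.4 F [-0.4  0.  -0.4] w 0.497
T [0.048 0.98  0.02 ] turn [-0. -0.  0.] rows>= 2
T [0.049 0.98  0.02 ] turn [-0. -0.  0.] rows>= 2
T [0.05  0.98  0.021] turn [-0. -0.  0.] rows>= 2
T [0.033 0.638 0.014] turn [-0. -0.  0.] rows>= 2
```

Die 2 is seated. One spare was knocked from (0.593, -0.335) to (0.587, -0.394), so I'll take the undisturbed one at (0.515, -0.340).

arm_command(plan=[{"translation": [0.05,0.98,0.02],"turn": [0,0,0],"hand": 0.5},{"translation": [0.05,0.98,0.02],"turn": [0,0,0],"hand": 0.5},{"translation": [0.05,0.98,0.02],"turn": [0,0,0],"hand": 0.5}])

```text
clock: 27.75
position: [0.5757, -0.0349, 0.1754]
ee_rot: [3.113, -0.408, -0.002]
force: [0.6, 0.6, -0.0]
width: 0.5
```

arm_command(plan=[{"translation": [0.05,0.98,0.02],"turn": [0,0,0],"hand": 0.5},{"translation": [0.05,0.98,0.02],"turn": [0,0,0],"hand": 0.5},{"translation": [0.05,0.98,0.02],"turn": [0,0,0],"hand": 0.5}])

```text
clock: 28.12
position: [0.5523, -0.1495, 0.1731]
ee_rot: [3.113, -0.407, -0.002]
force: [-0.4, -0.2, -0.4]
width: 0.498
```

arm_command(plan=[{"translation": [0.05,0.98,0.02],"turn": [0,0,0],"hand": 0.5},{"translation": [0.05,0.98,0.02],"turn": [0,0,0],"hand": 0.5},{"translation": [0.05,0.98,0.02],"turn": [0,0,0],"hand": 0.5}])

```text
clock: 28.5
position: [0.5289, -0.2641, 0.1707]
ee_rot: [3.113, -0.405, -0.002]
force: [-0.6, 1.1, -0.6]
width: 0.501
```

arm_command(plan=[{"translation": [0.033,0.64,0.02],"turn": [0,0,0],"hand": 0.5},{"translation": [0.033,0.64,0.02],"turn": [0,0,0],"hand": 0.5},{"translation": [0.033,0.64,0.02],"turn": [0,0,0],"hand": 0.5},{"translation": [0.033,0.64,0.02],"turn": [0,0,0],"hand": 0.5}])

```text
clock: 29.0
position: [0.5165, -0.333, 0.1679]
ee_rot: [-3.115, 0.391, 0.001]
force: [-0.0, 0.5, -0.3]
width: 0.498
```

Run:
```python
from h import *
im,d,P=look("w13"); print(dies(P)); go((.5158,-.3395,.075,-14.6))
```

```text
[(428.5, -331.6, 14.2, 476), (515.1, -340.5, 14.0, 519), (587.9, -383.9, 10.6, 79)]
clk 29.05 pos [ 0.5166 -0.3331  0.1681] yaw -14.3 F [-0.1 -1.2 -1. ] w 0.502
T [0.008 0.054 0.776] turn [-0.001  0.     0.003] rows>= 2
```

arm_command(plan=[{"translation": [0.008,0.06,0.45],"turn": [0,0,0.003],"hand": 0.5},{"translation": [0.008,0.06,0.776],"turn": [0,0,0.003],"hand": 0.5},{"translation": [0.008,0.06,0.776],"turn": [0,0,0.003],"hand": 0.5},{"translation": [0.008,0.06,0.776],"turn": [0,0,0.003],"hand": 0.5}])

```text
clock: 29.55
position: [0.5156, -0.3426, 0.0769]
ee_rot: [3.115, -0.401, 0.002]
force: [-0.1, -0.3, -0.5]
width: 0.5
```

Run:
```python
from h import *
go((.5158,-.3402,.0365,-14.6))
```

```text
clk 29.55 pos [ 0.5156 -0.3426  0.0769] yaw -14.7 F [-0.1 -0.3 -0.5] w 0.5
T [-0.004 -0.02   0.336] turn [ 0.    -0.001 -0.001] rows>= 1
```

arm_command(plan=[{"translation": [-0.004,-0.02,0.2],"turn": [0,0,0],"hand": 0.5},{"translation": [-0.004,-0.02,0.336],"turn": [0,0,0],"hand": 0.5},{"translation": [-0.004,-0.02,0.336],"turn": [0,0,0],"hand": 0.5},{"translation": [-0.004,-0.02,0.336],"turn": [0,0,0],"hand": 0},{"translation": [-0.004,-0.02,0.336],"turn": [0,0,0],"hand": 0},{"translation": [-0.004,-0.02,0.336],"turn": [0,0,0],"hand": 0},{"translation": [-0.004,-0.02,0.336],"turn": [0,0,0],"hand": 0}], squeeze=30)

```text
clock: 30.42
position: [0.5151, -0.3409, 0.0359]
ee_rot: [3.115, -0.403, 0.002]
force: [0.3, -0.2, 6.6]
width: 0.296
```

arm_command(plan=[{"translation": [0,0,-0.15],"turn": [0,0,0],"hand": 0},{"translation": [0,0,-0.5],"turn": [0,0,0],"hand": 0},{"translation": [0,0,-0.98],"turn": [0,0,0],"hand": 0},{"translation": [0,0,-0.98],"turn": [0,0,0],"hand": 0}])

```text
clock: 30.92
position: [0.5163, -0.3426, 0.1579]
ee_rot: [3.113, -0.403, 0.011]
force: [0.9, -0.9, -1.9]
width: 0.292
```

Run:
```python
from h import *
go((.5396,.098,.178,-14.6))
```

```text
clk 30.93 pos [ 0.5163 -0.3426  0.1579] yaw -14.8 F [ 0.9 -0.9 -1.9] w 0.292
T [-0.203 -0.98  -0.049] turn [ 0.    -0.001 -0.   ] rows>= 2
T [-0.202 -0.98  -0.048] turn [ 0.    -0.001 -0.   ] rows>= 2
T [-0.202 -0.98  -0.047] turn [ 0.    -0.001 -0.   ] rows>= 2
T [-0.136 -0.66  -0.031] turn [ 0.    -0.001 -0.   ] rows>= 2
```

arm_command(plan=[{"translation": [-0.1,-0.49,-0.05],"turn": [0,0,0],"hand": 0},{"translation": [-0.203,-0.98,-0.07],"turn": [0,0,0],"hand": 0},{"translation": [-0.203,-0.98,-0.07],"turn": [0,0,0],"hand": 0}])

```text
clock: 31.3
position: [0.5218, -0.2136, 0.1602]
ee_rot: [-3.113, 0.389, 0.004]
force: [-0.9, -1.0, -1.4]
width: 0.298
```

arm_command(plan=[{"translation": [-0.1,-0.49,-0.03],"turn": [0,0,0],"hand": 0},{"translation": [-0.203,-0.98,-0.05],"turn": [0,0,0],"hand": 0},{"translation": [-0.203,-0.98,-0.05],"turn": [0,0,0],"hand": 0}])

```text
clock: 31.68
position: [0.5276, -0.0949, 0.1663]
ee_rot: [-3.115, 0.389, 0.003]
force: [0.4, -1.4, -1.5]
width: 0.293
```

arm_command(plan=[{"translation": [-0.1,-0.49,-0.03],"turn": [0,0,0],"hand": 0},{"translation": [-0.203,-0.98,-0.05],"turn": [0,0,0],"hand": 0},{"translation": [-0.203,-0.98,-0.05],"turn": [0,0,0],"hand": 0}])

```text
clock: 32.05
position: [0.5338, 0.024, 0.1725]
ee_rot: [-3.116, 0.391, 0.002]
force: [-0.0, -0.7, -2.0]
width: 0.291
```

arm_command(plan=[{"translation": [-0.07,-0.35,-0.02],"turn": [0,0,0],"hand": 0},{"translation": [-0.136,-0.66,-0.02],"turn": [0,0,0],"hand": 0},{"translation": [-0.136,-0.66,-0.02],"turn": [0,0,0],"hand": 0},{"translation": [-0.136,-0.66,-0.02],"turn": [0,0,0],"hand": 0},{"translation": [-0.136,-0.66,-0.02],"turn": [0,0,0],"hand": 0}])

```text
clock: 32.67
position: [0.5381, 0.098, 0.1757]
ee_rot: [3.115, -0.407, 0.0]
force: [-0.4, -0.3, -1.8]
width: 0.292
```

Run:
```python
from h import *
im,d,P=look("w14"); p=pose()[0]
h=held(P,p); r=rimfit(P,.5391,.1009); print("held",h,"c4",r,"TCP",(p*1000).round(1))
t=p[:2]+(r[0]-h[0])/1000; print("target TCP",t.round(4))
go((t[0],t[1],.09,-14.6))
```

```text
held (array([537.7,  98. ]), 816, np.float64(0.5)) c4 (array([538.4, 101.1]), 653, np.float64(0.93)) TCP [538.1  98.3 175.7]
target TCP [0.5388 0.1014]
clk 32.73 pos [0.5381 0.0983 0.1757] yaw -14.9 F [-0.5 -1.3 -2.2] w 0.293
T [-0.001 -0.027  0.714] turn [ 0.    -0.    -0.003] rows>= 2
```

arm_command(plan=[{"translation": [0,-0.026,0.35],"turn": [0,0,-0.003],"hand": 0},{"translation": [0,-0.026,0.71],"turn": [0,0,-0.003],"hand": 0},{"translation": [0,-0.026,0.71],"turn": [0,0,-0.003],"hand": 0},{"translation": [0,-0.026,0.71],"turn": [0,0,-0.003],"hand": 0}])

```text
clock: 33.22
position: [0.5398, 0.1023, 0.0917]
ee_rot: [-3.116, 0.397, -0.002]
force: [1.0, -1.0, -1.1]
width: 0.291
```

Run:
```python
from h import *
go((.5388,.1013,.069,-14.6))
```

```text
clk 33.23 pos [0.5398 0.1023 0.0917] yaw -14.5 F [ 1.  -1.  -1.1] w 0.291
T [-0.006  0.01   0.189] turn [-0.    -0.001  0.001] rows>= 1
```

arm_command(plan=[{"translation": [-0.004,0.008,0.05],"turn": [0,0,0],"hand": 0},{"translation": [-0.004,0.008,0.1],"turn": [0,0,0],"hand": 0},{"translation": [-0.004,0.008,0.15],"turn": [0,0,0],"hand": 0},{"translation": [-0.004,0.008,0.18],"turn": [0,0,0],"hand": 0},{"translation": [-0.004,0.008,0.18],"turn": [0,0,0],"hand": 0}])

```text
clock: 33.85
position: [0.5382, 0.1019, 0.0685]
ee_rot: [3.116, -0.396, -0.0]
force: [1.9, -2.7, -3.6]
width: 0.292
```

Run:
```python
from h import *
go((.5388,.1013,.0603,-14.6))
```

```text
clk 33.85 pos [0.5382 0.1019 0.0685] yaw -14.5 F [ 1.9 -2.7 -3.6] w 0.292
T [0.006 0.003 0.068] turn [ 0.    -0.     0.001] rows>= 1
```

arm_command(plan=[{"translation": [0.006,0.006,0.03],"turn": [0,0,0],"hand": 0},{"translation": [0.006,0.006,0.055],"turn": [0,0,0],"hand": 0},{"translation": [0.006,0.006,0.07],"turn": [0,0,0],"hand": 0},{"translation": [0.006,0.006,0.07],"turn": [0,0,0],"hand": 0}])

```text
clock: 34.35
position: [0.5393, 0.1017, 0.0608]
ee_rot: [-3.116, 0.395, -0.002]
force: [-0.4, -1.1, 4.4]
width: 0.293
```

Run:
```python
from h import *
go()
```

```text
clk 34.35 pos [0.5393 0.1017 0.0608] yaw -14.5 F [-0.4 -1.1  4.4] w 0.293
```

Floor reached as expected. Releasing, lifting clear, and checking from above and the fixed cameras.

arm_command(plan=[{"translation": [0,0,0.0],"turn": [0,0,0],"hand": 0.42},{"translation": [0,0,0],"turn": [0,0,0],"hand": 0.42},{"translation": [0,0,-0.1],"turn": [0,0,0],"hand": 0.42},{"translation": [0,0,-0.5],"turn": [0,0,0],"hand": 0.42},{"translation": [0,0,-0.98],"turn": [0,0,0],"hand": 0.5},{"translation": [0,0,-0.98],"turn": [0,0,0],"hand": 0.5}])

```text
clock: 35.1
position: [0.5412, 0.1013, 0.1824]
ee_rot: [-3.113, 0.396, -0.01]
force: [0.0, 0.3, 0.1]
width: 0.494
```

arm_command(plan=[{"translation": [0,0,-0.5],"turn": [0,0,0],"hand": 0.5},{"translation": [0.1,0.4,-0.98],"turn": [0,0,0],"hand": 0.5},{"translation": [0.1,0.4,-0.98],"turn": [0,0,0],"hand": 0.5},{"translation": [0.1,0.4,-0.98],"turn": [0,0,0],"hand": 0.5}])

```text
clock: 35.6
position: [0.5382, 0.0517, 0.2956]
ee_rot: [-3.115, 0.397, -0.0]
force: [0.1, 0.9, -0.4]
width: 0.5
```

Run:
```python
from h import *
go(); im,d,P=look("w15")
Ps={"wrist":P}; pics=[im]
for n in("scene","side"):
    i,dd,c=snap(n); Ps[n]=cloud(dd,c); pics.append(i)
for n,PP in Ps.items():
    q=PP.reshape(-1,3)
    for c in [(.6185,.0223),(.6017,.0852),(.5390,.1013),(.509,-.008),(.573,-.024)]:
        k=q[(np.hypot(q[:,0]-c[0],q[:,1]-c[1])<.010)&(q[:,2]>.05)&(q[:,2]<.12)]
        if len(k)>5:
            cc=circ(q,c[0],c[1],.062,.074,.02); print(n,c,"z p50/p98",np.percentile(k[:,2],[5,50,98]).round(4),cc[0] if cc else None)
    k=q[(np.hypot(q[:,0]-.4932,q[:,1]-.0553)<.014)&(q[:,2]<.12)]
    print(n,"pin head",np.percentile(k[:,2],[98,100]).round(4) if len(k) else None)
    old=np.load(n+"0.npz")["P"].reshape(-1,3) if n!="wrist" else None
    if old is not None:
        for m,(x,y,r) in dict(bottle=(.628,.248,.04),bowl=(.40,.445,.07),hammer=(.84,-.08,.06),awl=(.36,-.36,.07)).items():
            f=lambda q:q[(np.hypot(q[:,0]-x,q[:,1]-y)<r)&(q[:,2]>.008)&(q[:,2]<.2)].mean(0).round(4)
            print(n,m,f(old),f(q))
cv2.imwrite("pics/fin.png",np.vstack([np.hstack([cv2.resize(im[60:300,150:550],(800,480))[:300]]),np.hstack([cv2.resize(pics[1][200:350,150:550],(400,150*1)),cv2.resize(pics[2][200:350,200:600],(400,150))])]))
cv2.imwrite("pics/fin2.png",np.vstack([im[40:300,100:600],cv2.resize(pics[2][190:320,200:450],(500,260))]))
```

```text
clk 35.6 pos [0.5382 0.0517 0.2956] yaw -14.5 F [ 0.1  0.9 -0.4] w 0.5
wrist (0.6185, 0.0223) z p50/p98 [0.067  0.0684 0.0699] [617.6  22.7  14. ]
wrist (0.6017, 0.0852) z p50/p98 [0.0669 0.0684 0.0697] [601.5  85.1  13.8]
wrist (0.539, 0.1013) z p50/p98 [0.0673 0.0684 0.0699] [538.8 102.1  13.9]
wrist (0.509, -0.008) z p50/p98 [0.0674 0.0684 0.07  ] [509.9  -7.7  14. ]
wrist (0.573, -0.024) z p50/p98 [0.0671 0.0683 0.0699] [572.3 -24.3  14.2]
wrist pin head [0.0779 0.0798]
scene (0.6185, 0.0223) z p50/p98 [0.0675 0.0693 0.0711] [621.   22.7  13.6]
scene (0.6017, 0.0852) z p50/p98 [0.0678 0.0697 0.0712] [606.2  85.1  12.9]
scene (0.539, 0.1013) z p50/p98 [0.0679 0.0693 0.0712] [543.4 102.2  12.7]
scene (0.509, -0.008) z p50/p98 [0.0684 0.0699 0.0715] [514.6  -8.2  12.9]
scene (0.573, -0.024) z p50/p98 [0.0661 0.0694 0.0712] [576.4 -23.3  14.6]
scene pin head [0.0794 0.0815]
scene bottle [0.644  0.2597 0.0645] [0.644  0.2596 0.0647]
scene bowl [0.3918 0.4451 0.0241] [0.3918 0.4452 0.0241]
scene hammer [ 0.8497 -0.0884  0.021 ] [ 0.8497 -0.0882  0.0212]
scene awl [ 0.3663 -0.348   0.0202] [ 0.367  -0.348   0.0205]
side (0.6185, 0.0223) z p50/p98 [0.067  0.0687 0.0708] [614.9  18.7  13.4]
side (0.6017, 0.0852) z p50/p98 [0.0515 0.0683 0.0714] [598.3  81.1  14.2]
side (0.539, 0.1013) z p50/p98 [0.0669 0.0689 0.0715] [536.5  98.   14. ]
side (0.509, -0.008) z p50/p98 [0.0665 0.0687 0.0714] [507.5 -13.9  13.5]
side (0.573, -0.024) z p50/p98 [0.0656 0.0682 0.0704] [568.9 -29.4  13.5]
side pin head [0.0789 0.0805]
side bottle [0.6191 0.2446 0.0622] [0.6191 0.2445 0.0623]
side bowl [0.4029 0.4526 0.0237] [0.403  0.4527 0.0236]
side hammer [ 0.8383 -0.0933  0.02  ] [ 0.8379 -0.0931  0.0202]
side awl [ 0.365  -0.3565  0.0226] [ 0.3655 -0.3563  0.0225]
```

View pics/fin2.png

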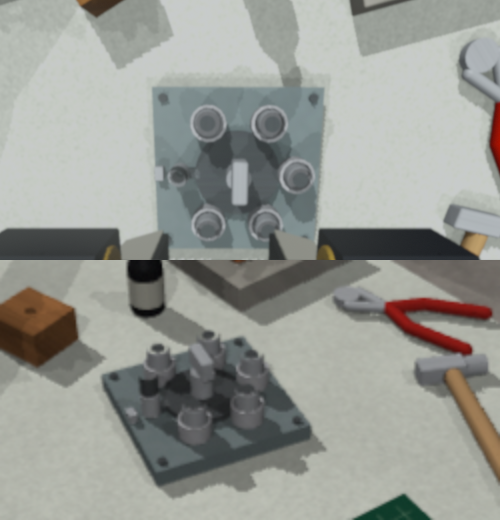

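All five cups hold dies with their tops at 68 mm. The pin head rests on the bushing at (177,176), and the bystanders haven't moved. Handing in.

```bash
python3 -c "
from cell import ticket
print(ticket.sign_off())"
```

```text
the job is handed in; nothing more can be done
None
```

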